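# Hang the lower tray of a two-tier caddy from the loop of the upper one

## Robot

A 6-joint arm with a two-finger parallel gripper is mounted at the origin on a cart in front of the work surface, level with it; the furniture and walls round the work are solid. World frame = base frame: x ahead of the robot, y to its left, z up, the work surface at z = 0. Lengths are in m, angles in degrees, forces in N, time in s.
With the tool pointing down it reaches from about 0.3 to 0.75 m from the base axis. Payload 8.5 kg.
Tool frame: the origin (TCP) lies midway between the tips of the shut fingers; the grasp point (between the pads) lies 19 mm behind it; y points along the fingers, z is the direction in which the jaws open and shut, and the axes are right-handed (so a half turn about y gives the same grasp; the last joint's range is limited). The gripper opens to 85 mm and grips with 20 to 120 N. Pads are 22 mm wide; open, the fingers measure 114 mm over their backs; the gripper's body (76 mm by 85 mm) begins 54 mm behind the grasp point. The pads swing forward as they close: fully open they stand 13 mm farther back than shut.
Start: joints at [-86.075, 21.807, 74.336, -0, 83.858, -12.336], TCP at [0.154, -0.528, 0.231] pointing down, gripper open.
Joint ranges: [-178.18, 178.18], [-50.72, 133.34], [12.68, 142.11], [-81.47, 261.47], [9.98, 163.14], [-165.26, 165.26]. Speed limits (degrees/s): [136.94, 136.94, 180, 180, 180, 180].

## Interface

Orientations are given as a 3x3 rotation matrix whose columns are the frame's x, y, z axes.
In Python, from rig import status, imaging, job gives the robot as it stands. The module is installed in compiled form; this text tells all that it offers.
- The arm moves only by the tool jog_arm, never from a script. Its argument "rows" is a list of rows, each an object of numbers: "hand": the opening, from 0 (shut) to 1 (fully open); "dx", "dy", "dz": the shift along the tool's x, y, z in cm; "ax", "ay", "az": the turn, a rotation vector about the tool's x, y, z in degrees. In form: [{"hand": .., "dx": .., "dy": .., "dz": .., "ax": .., "ay": .., "az": ..}, ...]. A call has exactly 5 rows; each row shifts and turns the commanded pose from where the row before left it, along the tool's axes as they then stand; what a row does not reach is not made up. A row lasts 1/12 s, in which the tool goes at most 41.7 mm and 7.16 degrees, less where a joint would pass 70% of its speed; a pose out of reach is approached as far as the arm can. A call is refused whole if a number of a shift passes 4.17 or a number of a turn 7.16, either way. A call with a gripper value outside its range is refused whole. The fingers move at their own pace and stop on an object; "newtons" is the grip in N (left out, the last holds). Time passes only in rows, so rows that do not move let the fingers close, or fill a call up. It gives the time, the measured TCP pose, the force and the opening at its end, in the units of the state.
- status.observe(): the state, without advancing time (a new reading comes with each control period).
- imaging.get_image(name): name is "scene" or "top"; returns the picture (480x640x3 uint8, red, green, blue); there is no depth.
- imaging.camera_model(name): a dict with "K" (3x3 intrinsics, pixels), "distortion" ([k1, k2, p1, p2, k3] as OpenCV has them; the pictures are not rectified), "position" and "rotation" of the camera in the world. Camera axes: x right, y down, z forward; pixel columns grow to the right and rows downward; lengths in m; the calibration is good to about 2 mm. A picture is of the moment at which its call begins. camera_model takes no time and is no camera call.
- job.close_job(): hands the job in, once; it reports no verdict.
The state is a dict: "time_s": time; "q": joint angles; "qvel": joint speeds; "joint_efforts": joint torques, N m; "position": TCP position; "tool_rot": TCP orientation; "ft_force": force on the tool from outside, world axes, zero at the start; "wrist_torque": the same for the moment, N m; "grip_width": finger opening in m.
Only numpy, scipy, OpenCV 4.12 (cv2) and the standard library are available. Lean on these libraries where they do the work, as an engineer would, in place of code of your own. Each camera call takes 0.05 s, during which the arm holds its last target.

## Task

Complete the two-tier hanging caddy: take the lower tray by its handle, pass its hook through the loop under the small upper tray and press it down gently until its spring catch has snapped past the loop's bar and the hook bears on that bar. The loop's height differs every time, so feel for the bar, and keep all forces on it under 20 N or its clamp slips. Leave the tray hanging freely, level and still, with the tealight still in the upper tray and the other things undisturbed.

Things in the scene. Friction and masses are not known exactly. Their poses are not given: they have to be found in the camera images.
- stand: Fixed dark steel stand, 340 mm high: round foot 156 mm across, 11 mm thick, its centre 30 mm behind the origin; a thin post 85 mm behind the origin bends forward at the top to a cross pin along its y. Origin on the worktop straight under the pin; +x points from the pin to the post. The -x side, towards the robot, is open.
- upper: First item: a small wooden tray, 50 mm (x) by 116 mm (y), its rim 41 mm and its underside 58 mm below the origin. It swings freely about the stand's pin on two wires. Origin on the pin's axis, 335 mm above the worktop; axes as the stand's. Its loop hangs under point clamp.
- clamp (a point): Lower end of the clamp under the upper tray's middle, 78 mm below the pin. It holds, by friction (gives way at 24 N), a closed steel loop in the tray's y-z plane at x = 0: inside 58 mm wide (y), 58 mm high, wire 8 mm thick. The axis of the loop's lower bar is 71 to 121 mm below this point, set anew each time and not measured: feel or look for it.
- tray: Second item: wooden lower tray, 92 mm (x) by 132 mm (y), walls 34 mm high, 0.2 to 0.37 kg, with a low centre board and an upright steel strap that carries hook and handle. Origin at the centre of its underside, z up; handle to its -x side, hook tip to +x. When hung its axes lie as the stand's.
- handle (a point): Grip point of the lower tray's handle, at x -55, z +80 mm from the tray's origin: a level wooden bar along x (x -20 to -78 mm), 18 mm wide (y), 26 mm high, to be gripped across y. When hung, the upper tray is above it, so the wrist must lean back to the handle's side, about 15 to 30 degrees from vertical.
- hook_top: Flat top of the tray's hook; origin at the top of its slot, 95 mm above the tray's origin; the bar must finally bear here. The slot opens downward, 11 mm wide in x (-5.5 to 5.5), 30 mm in y, between the strap (-x) and a 4 mm tip plate (+x) that ends 27 mm lower, its end flared out to x = 13. The plate above the slot is 4 mm thick. The tip goes through the loop from the stand's -x side.
- catch (a joint): Brass spring roller, 10 mm thick, across the hook's slot, its axis 13.5 mm below the slot's top, standing out from the strap to the slot's middle. 0 = out, grows (m, to 0.0045) as the bar pushes it into the strap; it springs out under the bar when that is past. Pressing the hook over the bar takes about 10 N, more than the tray's weight.
- candle: Tealight, 38 mm across and 15 mm high, loose in the +y half of the upper tray. Origin at the centre of its underside.
- salt: Salt shaker of glass with a grey cap, 44 mm across, 90 mm high, bystander at the back. Origin at the centre of its underside.
- mill: Wooden pepper mill, 58 mm across, 170 mm high, bystander at the back. Origin at the centre of its underside.
- glass: Clear tumbler, 81 mm across, 93 mm high, bystander at the back right. Origin at the centre of its underside.
- key_ring: Bunch of keys lying flat, 101 x 122 x 8 mm, bystander in front of the stand. Origin at the centre of its underside.

How it is judged (in metres and radians):
On the way:
1. the lower tray is lifted clear of the worktop (height (world z) of tray above 0.03 m), for 0.2 s.
At the end, for the whole second after the job is handed in: The lower tray hangs still and within 0.2 rad of level, the inner top of its hook resting on the bar of the loop under the upper tray (force above 0.8 N), the spring catch back out (under 1.5 mm) beneath the bar, clear of the worktop; the upper tray hangs within 0.2 rad of level (contact force between hook_top and upper above 0.8 N and x of hook_top in the frame of upper between -0.012 and 0.012 m and y of hook_top in the frame of upper between -0.025 and 0.025 m and z of hook_top in the frame of upper between -0.207 and -0.135 m and value of joint catch below 0.0015 m and height (world z) of tray above 0.03 m and angle between each of tray, upper's own z axis and vertical below 0.2 rad and linear speed of tray below 0.03 m/s and angular speed of tray below 0.3 rad/s); the robot touches nothing.
It fails at once if the lower tray is pressed or pulled against the upper tray or its loop with more than 20 N (contact force between tray and upper above 20 N).
It fails at once if the tealight leaves the upper tray (distance between candle and upper above 0.09 m).
It fails at once if the salt shaker, pepper mill, tumbler or bunch of keys is pushed more than 40 mm or tipped over (distance of any of salt, mill, glass, key_ring from where it was at the start of the episode above 0.04 m or angle between any of salt, mill, glass, key_ring's own z axis and vertical above 0.5 rad).
It also fails if it takes over 62 s, if anything falls off the work surface, if the arm or the gripper's body presses on something with over 40 N, if the wrist force passes 120 N, or if a joint passes its speed limit or range.

## Working session

There is one attempt and no reset: what is moved stays moved. The work goes in short steps, Python scripts to look and compute and a tool call to move; the robot and the scene stay as the last step left them, time stands still between calls to the robot, and variables do not carry over. Pictures are saved under pics/ and viewed, and the job is handed in when it is done.

Besides the shell and the picture viewer there is one more tool, called after "Request:" in YAML: its name, and indented under it one key for each argument. jog_arm: Moves the arm, as the interface text tells. Its arguments: {"type":"object","properties":{"rows":{"type":"array"},"newtons":{"type":"number"}},"required":["rows"]}

```bash
mkdir -p pics; python3 - <<'E'
from rig import status, imaging
import cv2
s=status.observe()
for k,v in s.items(): print(k,v)
for n in("scene","top"):
    im=imaging.get_image(n); cv2.imwrite(f"pics/{n}0.png",im[:,:,::-1])
    print(n,imaging.camera_model(n))
E
```

```text
time_s 0.0
q [-8.60751092e+01  2.18417194e+01  7.43851453e+01  2.73069030e-06
  8.38566584e+01 -1.23373813e+01]
qvel [-0.01723076 -0.00307047 -0.02446705  0.04834686 -0.07977362  0.01786445]
joint_efforts [-2.01881194e-03 -4.48461699e+01 -2.31280822e+01 -3.02272438e-04
  4.76748421e-03  1.87606662e-05]
position [ 0.15398192 -0.52770557  0.23070263]
tool_rot [[-9.59989913e-01 -9.97340168e-05  2.80034563e-01]
 [-2.80034407e-01  1.45433709e-03 -9.59988862e-01]
 [-3.11521106e-04 -9.99998937e-01 -1.42407789e-03]]
ft_force [0.49699025 0.39589527 0.8835122 ]
wrist_torque [-0.08114997 -0.01947987 -0.03539434]
grip_width 0.08518620200102635
scene {'K': array([[433.0845686 ,   0.        , 320.89683516],
       [  0.        , 433.0845686 , 232.72924544],
       [  0.        ,   0.        ,   1.        ]]), 'distortion': array([-0.08408793,  0.        ,  0.        ,  0.        ,  0.        ]), 'position': array([0.28723205, 0.40652433, 0.81819037]), 'rotation': array([[-0.84349378, -0.36586569,  0.39326905],
       [-0.53678946,  0.60056883, -0.59259949],
       [-0.01937331, -0.71095666, -0.70296892]])}
top {'K': array([[595.89381107,   0.        , 316.89462715],
       [  0.        , 595.89381107, 243.41404784],
       [  0.        ,   0.        ,   1.        ]]), 'distortion': array([-0.02960535,  0.        ,  0.        ,  0.        ,  0.        ]), 'position': array([ 0.42992103, -0.11292171,  1.19943873]), 'rotation': array([[ 0.02909346, -0.9845203 ,  0.17283908],
       [-0.99935433, -0.02500179,  0.02580381],
       [-0.02108309, -0.17347821, -0.98461201]])}
```

View pics/scene0.png

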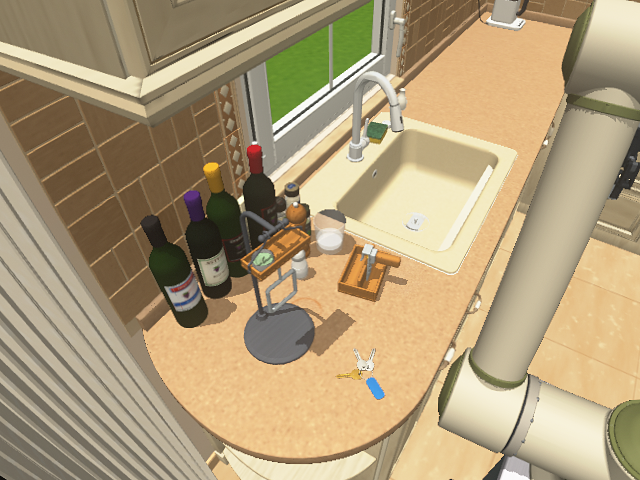

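View pics/top0.png

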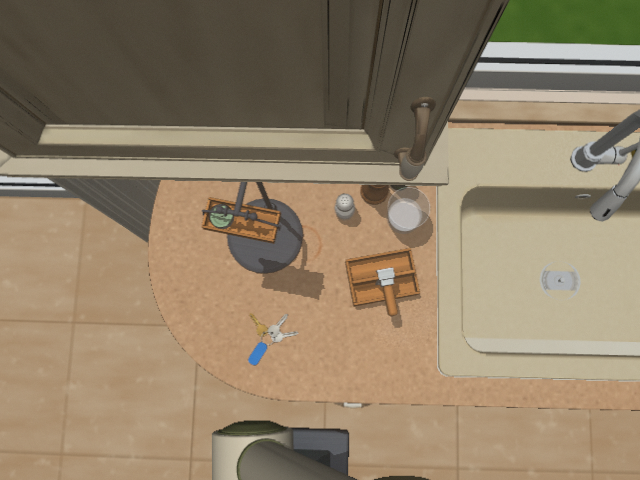

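The scene camera shows the stand with the upper tray and loop near (275,280), and the lower tray near (370,270) with its handle pointing toward the robot. The top view shows the tray at (383,278), the stand foot at (265,236) and the keys at (268,338). I'll crop and enlarge these.

```bash
cat > h.py <<'E'
import numpy as np, cv2
from rig import status, imaging
from scipy.spatial.transform import Rotation as R
CM={n:imaging.camera_model(n) for n in("scene","top")}
def proj(n,P):
    c=CM[n]; P=np.atleast_2d(np.asarray(P,float)); Rw=c['rotation'].T
    rv=cv2.Rodrigues(Rw)[0]; t=-Rw@c['position']
    return cv2.projectPoints(P.reshape(-1,1,3),rv,t,c['K'],c['distortion'])[0].reshape(-1,2)
def ray(n,px):
    c=CM[n]; u=cv2.undistortPoints(np.array(px,float).reshape(-1,1,2),c['K'],c['distortion']).reshape(-1,2)
    d=np.c_[u,np.ones(len(u))]@c['rotation'].T
    return c['position'],d
def onz(n,px,z):
    o,d=ray(n,px); return o+d*((z-o[2])/d[:,2])[:,None]
def crop(n,im,x0,y0,w,h,k,name):
    c=cv2.resize(im[y0:y0+h,x0:x0+w],None,fx=k,fy=k,interpolation=cv2.INTER_CUBIC)
    cv2.imwrite(name,c)
E
python3 - <<'E'
from h import *
a=cv2.imread("pics/scene0.png"); crop("s",a,225,190,200,150,4,"pics/s0a.png"); 
a=cv2.imread("pics/top0.png"); crop("t",a,190,170,240,180,3.3,"pics/t0a.png")
E
```

```text
(no output)
```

View pics/s0a.png

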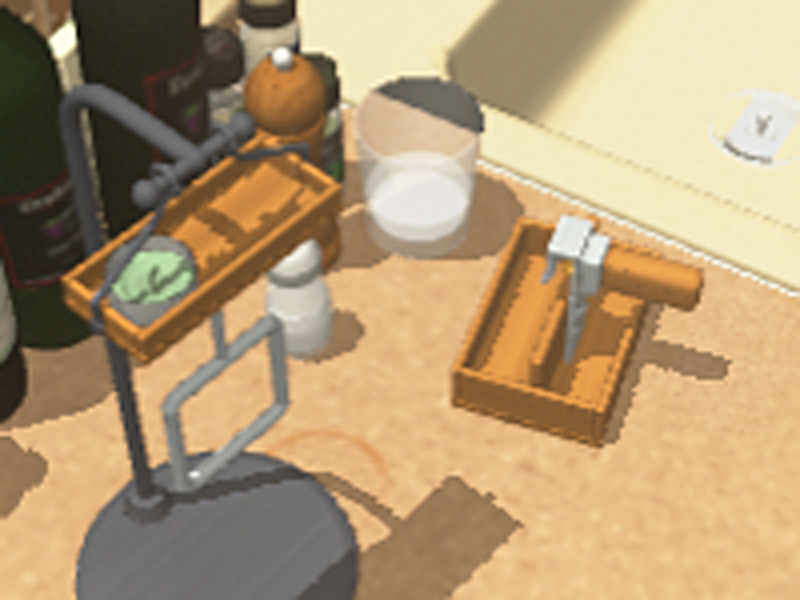

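View pics/t0a.png

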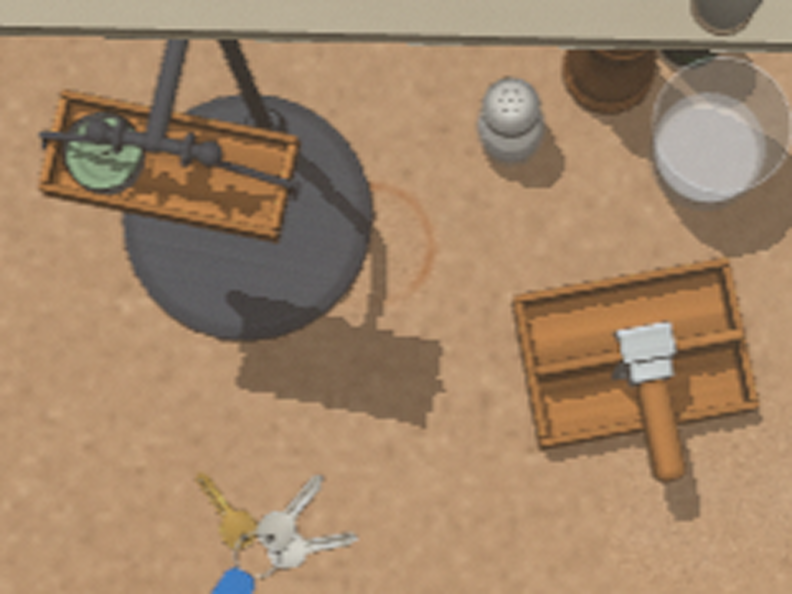

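```bash
cat > fit.py <<'E'
from h import *
from scipy.optimize import least_squares
t=lambda p:np.array(p,float)/3.3+[190-.5+.5/3.3,170-.5+.5/3.3]
s=lambda p:np.array(p,float)/4+[225-.5+.125,190-.5+.125]
tt=t([(514,298),(728,260),(758,408),(540,447)])
print("tray corners",onz("top",tt,.034).round(4).tolist())
ut=t([(65,92),(299,138),(278,240),(40,192)])
print("upper rim",onz("top",ut,.294).round(4).tolist())
# local: +x to post (away)
def T(p,L,z=0):
    c,sn=np.cos(p[2]),np.sin(p[2]); L=np.array(L,float)
    return np.c_[p[0]+c*L[:,0]-sn*L[:,1],p[1]+sn*L[:,0]+c*L[:,1],L[:,2]+z]
def fit(L,z,obs):
    f=lambda p:np.concatenate([(proj(n,T(p,L[i],z))-o).ravel() for i,(n,o) in enumerate(obs)])
    best=None
    for a in(-.4,0,.3):
        r=least_squares(f,[.5,0,a])
        if best is None or r.cost<best.cost: best=r
    return best.x,best.fun.reshape(-1,2).round(1)
# tray: rim corners order in top view: image up = +x, image left=+y
Lt=[(.046,.066,.034),(.046,-.066,.034),(-.046,-.066,.034),(-.046,.066,.034)]
st=s([(528,215),(645,290),(603,432),(455,375)])  # scene rim: +x-y ,-x-y, -x+y, +x+y
Ls=[Lt[1],Lt[2],Lt[3],Lt[0]]
x,r=fit([Lt],0,[("top",tt)]);print("tray top",x,np.degrees(x[2]),r.tolist())
x,r=fit([Lt,Ls],0,[("top",tt),("scene",s([(528,215),(645,290),(603,410),(455,375)]))]);print("tray both",x,np.degrees(x[2]),r.tolist())
Lu=[(.025,.058,-.041),(.025,-.058,-.041),(-.025,-.058,-.041),(-.025,.058,-.041)]
us=s([(262,135),(340,188),(143,335),(66,285)])
x,r=fit([Lu],.335,[("top",ut)]);print("up top",x,np.degrees(x[2]),r.tolist())
x,r=fit([Lu,[Lu[1],Lu[2],Lu[3],Lu[0]]],.335,[("top",ut),("scene",us)]);print("up both",x,np.degrees(x[2]),r.tolist())
for d in(.071,.08,.09,.1,.11,.121):
    z=-.078-d
    L=[(0,.033,z),(0,-.033,z),(0,-.033,z+.066),(0,.033,z+.066)]
    p=proj("scene",T(x,L,.335)); print(d,((p-[225,190])*4).round().tolist())
E
python3 fit.py
```

```text
tray corners [[0.6028, -0.1397, 0.034], [0.6291, -0.2673, 0.034], [0.5407, -0.2853, 0.034], [0.5143, -0.1569, 0.034]]
upper rim [[0.6578, 0.082, 0.294], [0.638, -0.0306, 0.294], [0.5888, -0.0227, 0.294], [0.609, 0.0909, 0.294]]
tray top [ 0.57175061 -0.21227683  0.20098527] 11.51560763682065 [[-0.6, -0.5], [0.2, -0.4], [0.4, 0.5], [-0.0, 0.4]]
tray both [ 0.5722852  -0.20989686  0.19056154] 10.918371811328212 [[-1.6, -1.1], [-0.7, -0.4], [-1.0, 0.6], [-1.6, -0.2], [-1.0, 0.6], [5.4, -8.7], [0.6, 1.8], [-0.7, -0.7]]
up top [ 0.62339655  0.02994408 -0.17426324] -9.984547934567363 [[-0.4, -0.2], [0.6, 0.0], [0.1, 0.1], [-0.3, 0.1]]
up both [ 0.62451318  0.0314095  -0.17070011] -9.780396046533744 [[-1.4, -0.8], [-0.3, -0.8], [-0.7, -0.8], [-1.2, -0.5], [1.1, -1.0], [2.2, -1.1], [1.2, 1.4], [-0.1, -1.7]]
0.071 [[178.0, 432.0], [280.0, 347.0], [271.0, 253.0], [162.0, 338.0]]
0.08 [[180.0, 444.0], [282.0, 360.0], [273.0, 266.0], [164.0, 352.0]]
0.09 [[182.0, 457.0], [283.0, 373.0], [274.0, 281.0], [167.0, 367.0]]
0.1 [[185.0, 470.0], [284.0, 386.0], [275.0, 296.0], [169.0, 381.0]]
0.11 [[187.0, 482.0], [285.0, 398.0], [277.0, 310.0], [172.0, 395.0]]
0.121 [[189.0, 496.0], [287.0, 412.0], [278.0, 326.0], [174.0, 410.0]]
```

```bash
python3 - <<'E'
from fit import *
a=cv2.imread("pics/scene0.png"); k=10; x0,y0=255,250
def draw(d,col,c):
    z=.335-.078-d
    for w in(.029,.037):
        L=[(0,w,z+.033-w-.004*0),(0,-w,z+.033-w),(0,-w,z+.033+w-.004*0),(0,w,z+.033+w)]
        p=(proj("scene",T(x2,L))-[x0-.5,y0-.5])*k
        cv2.polylines(c,[p.round().astype(int)],True,col,1)
for nm,x2 in(("top",(.6234,.0299,-.1743)),("both",(.6245,.0314,-.1707))):
    c=cv2.resize(a[y0:y0+60,x0:x0+55],None,fx=k,fy=k,interpolation=cv2.INTER_NEAREST)
    draw(.105,(0,0,255),c);draw(.115,(0,255,0),c);cv2.imwrite(f"pics/ov_{nm}.png",c)
E
```

```text
tray corners [[0.6028, -0.1397, 0.034], [0.6291, -0.2673, 0.034], [0.5407, -0.2853, 0.034], [0.5143, -0.1569, 0.034]]
upper rim [[0.6578, 0.082, 0.294], [0.638, -0.0306, 0.294], [0.5888, -0.0227, 0.294], [0.609, 0.0909, 0.294]]
tray top [ 0.57175061 -0.21227683  0.20098527] 11.51560763682065 [[-0.6, -0.5], [0.2, -0.4], [0.4, 0.5], [-0.0, 0.4]]
tray both [ 0.5722852  -0.20989686  0.19056154] 10.918371811328212 [[-1.6, -1.1], [-0.7, -0.4], [-1.0, 0.6], [-1.6, -0.2], [-1.0, 0.6], [5.4, -8.7], [0.6, 1.8], [-0.7, -0.7]]
up top [ 0.62339655  0.02994408 -0.17426324] -9.984547934567363 [[-0.4, -0.2], [0.6, 0.0], [0.1, 0.1], [-0.3, 0.1]]
up both [ 0.62451318  0.0314095  -0.17070011] -9.780396046533744 [[-1.4, -0.8], [-0.3, -0.8], [-0.7, -0.8], [-1.2, -0.5], [1.1, -1.0], [2.2, -1.1], [1.2, 1.4], [-0.1, -1.7]]
0.071 [[178.0, 432.0], [280.0, 347.0], [271.0, 253.0], [162.0, 338.0]]
0.08 [[180.0, 444.0], [282.0, 360.0], [273.0, 266.0], [164.0, 352.0]]
0.09 [[182.0, 457.0], [283.0, 373.0], [274.0, 281.0], [167.0, 367.0]]
0.1 [[185.0, 470.0], [284.0, 386.0], [275.0, 296.0], [169.0, 381.0]]
0.11 [[187.0, 482.0], [285.0, 398.0], [277.0, 310.0], [172.0, 395.0]]
0.121 [[189.0, 496.0], [287.0, 412.0], [278.0, 326.0], [174.0, 410.0]]
```

View pics/ov_top.png

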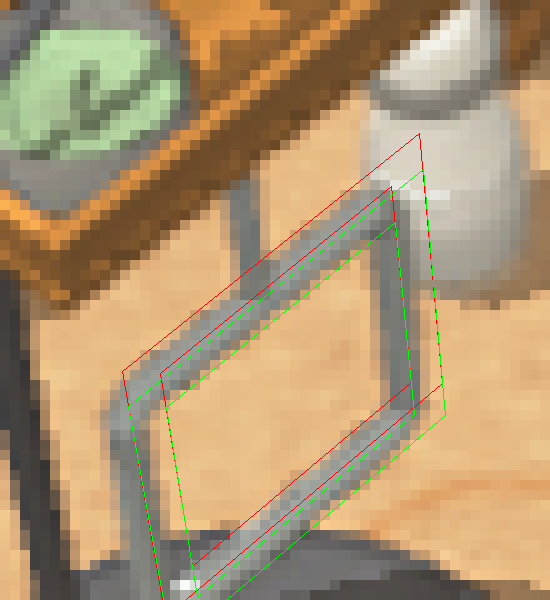

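View pics/ov_both.png

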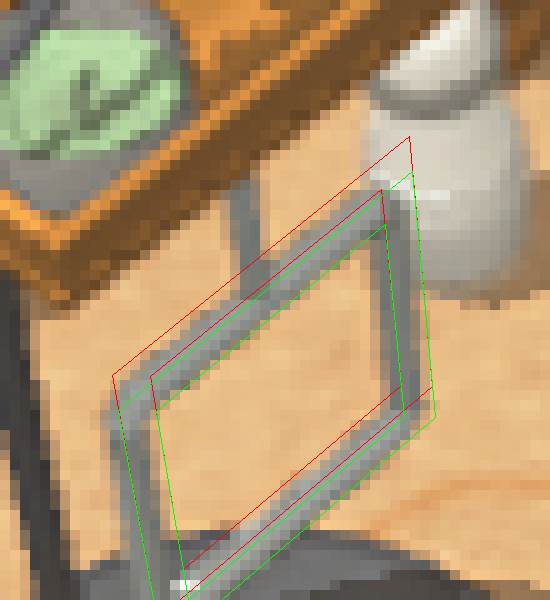

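```bash
sed -i 's/^print/#print/; s/;print([^;]*$//' fit.py; cat > plan.py <<'E'
from h import *
def pose(yaw,lean):
    a=np.radians(yaw);t=np.radians(lean)
    ex=np.array([np.cos(a),np.sin(a),0]);ey=np.array([-np.sin(a),np.cos(a),0]);ez=np.array([0,0,1.])
    y=-np.cos(t)*ez+np.sin(t)*ex; z=-ey; x=np.cross(y,z)
    return np.c_[x,y,z]
def local(o,yaw,v):
    return np.array(o,float)+R.from_euler('z',yaw,degrees=True).apply(v)
def rows(p1,R1,n,hand=None,p0=None,R0=None):
    s=status.observe()
    p0=np.array(s['position']) if p0 is None else p0; R0=np.array(s['tool_rot']) if R0 is None else R0
    w=R.from_matrix(R0.T@R1).as_rotvec()/n; dR=R.from_rotvec(w).as_matrix()
    Rc=R0; d=(p1-p0)/n; w=np.degrees(w)
    print("t",s['time_s'],"tot mm",(np.linalg.norm(p1-p0)*1e3).round(1),"deg",np.linalg.norm(w*n).round(1),"F",np.round(s['ft_force'],1),"grip",round(s['grip_width'],4))
    for i in range(n):
        v=(Rc.T@d*100).round(2); print('{"hand":%s,"dx":%g,"dy":%g,"dz":%g,"ax":%.2f,"ay":%.2f,"az":%.2f}'%(hand,*v,*w)); Rc=Rc@dR
TR=(.5718,-.2123,0);TY=11.5; UP=(.6238,.0305,0);UY=-9.9
E
python3 - <<'E'
from plan import *
H=local(TR,TY,(-.055,0,.08))
pts=[local(TR,TY,v) for v in((-.055,0,.093),(-.02,0,.093),(-.078,0,.093),(0,.015,.099),(0,-.015,.099),(0.046,.066,.034),(-.046,-.066,.034),(-.046,.066,.034))]
for n,(x0,y0) in dict(top=(330,230),scene=(330,230)).items():
    a=cv2.imread(f"pics/{n}0.png"); k=6
    c=cv2.resize(a[y0:y0+90,x0:x0+100],None,fx=k,fy=k,interpolation=cv2.INTER_NEAREST)
    for p in (proj(n,pts)-[x0-.5,y0-.5])*k: cv2.circle(c,tuple(p.astype(int)),3,(0,255,0),-1)
    cv2.imwrite(f"pics/h_{n}.png",c)
a=np.hstack([cv2.resize(cv2.imread(f"pics/h_{n}.png"),(400,360)) for n in("top","scene")]);cv2.imwrite("pics/h.png",a)
R1=pose(TY,25); print(H); rows(H-.071*R1[:,1],R1,15,1)
E
```

```text
[ 0.51790414 -0.22326524  0.08      ]
t 0.1 tot mm 456.6 deg 25.4 F [-0.  -0.   0.8] grip 0.0855
{"hand":1,"dx":-2.7,"dy":0.58,"dz":-1.29,"ax":0.07,"ay":0.31,"az":1.66}
{"hand":1,"dx":-2.67,"dy":0.65,"dz":-1.3,"ax":0.07,"ay":0.31,"az":1.66}
{"hand":1,"dx":-2.65,"dy":0.73,"dz":-1.32,"ax":0.07,"ay":0.31,"az":1.66}
{"hand":1,"dx":-2.62,"dy":0.81,"dz":-1.33,"ax":0.07,"ay":0.31,"az":1.66}
{"hand":1,"dx":-2.58,"dy":0.88,"dz":-1.35,"ax":0.07,"ay":0.31,"az":1.66}
{"hand":1,"dx":-2.55,"dy":0.95,"dz":-1.36,"ax":0.07,"ay":0.31,"az":1.66}
{"hand":1,"dx":-2.51,"dy":1.02,"dz":-1.38,"ax":0.07,"ay":0.31,"az":1.66}
{"hand":1,"dx":-2.48,"dy":1.09,"dz":-1.39,"ax":0.07,"ay":0.31,"az":1.66}
{"hand":1,"dx":-2.44,"dy":1.16,"dz":-1.41,"ax":0.07,"ay":0.31,"az":1.66}
{"hand":1,"dx":-2.39,"dy":1.23,"dz":-1.42,"ax":0.07,"ay":0.31,"az":1.66}
{"hand":1,"dx":-2.35,"dy":1.3,"dz":-1.44,"ax":0.07,"ay":0.31,"az":1.66}
{"hand":1,"dx":-2.3,"dy":1.37,"dz":-1.45,"ax":0.07,"ay":0.31,"az":1.66}
{"hand":1,"dx":-2.25,"dy":1.43,"dz":-1.46,"ax":0.07,"ay":0.31,"az":1.66}
{"hand":1,"dx":-2.2,"dy":1.49,"dz":-1.48,"ax":0.07,"ay":0.31,"az":1.66}
{"hand":1,"dx":-2.15,"dy":1.55,"dz":-1.49,"ax":0.07,"ay":0.31,"az":1.66}
```

View pics/h.png

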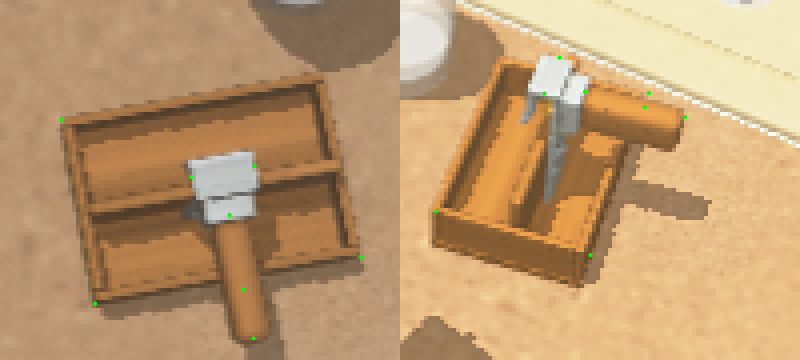

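Both cameras agree with the model of the tray and handle, so I'm moving to the pregrasp.

Request:
jog_arm:
  rows:
    - {"hand": 1,"dx": -2.7,"dy": 0.58,"dz": -1.29,"ax": 0.07,"ay": 0.31,"az": 1.66}
    - {"hand": 1,"dx": -2.67,"dy": 0.65,"dz": -1.3,"ax": 0.07,"ay": 0.31,"az": 1.66}
    - {"hand": 1,"dx": -2.65,"dy": 0.73,"dz": -1.32,"ax": 0.07,"ay": 0.31,"az": 1.66}
    - {"hand": 1,"dx": -2.62,"dy": 0.81,"dz": -1.33,"ax": 0.07,"ay": 0.31,"az": 1.66}
    - {"hand": 1,"dx": -2.58,"dy": 0.88,"dz": -1.35,"ax": 0.07,"ay": 0.31,"az": 1.66}
  newtons: 60

```text
time_s: 0.52
position: [0.2663, -0.4272, 0.2019]
tool_rot: [[-0.957, 0.142, 0.253], [-0.251, 0.034, -0.967], [-0.146, -0.989, 0.003]]
ft_force: [-0.5, -0.8, 0.2]
grip_width: 0.0857
```

Request:
jog_arm:
  rows:
    - {"hand": 1,"dx": -2.55,"dy": 0.95,"dz": -1.36,"ax": 0.07,"ay": 0.31,"az": 1.66}
    - {"hand": 1,"dx": -2.51,"dy": 1.02,"dz": -1.38,"ax": 0.07,"ay": 0.31,"az": 1.66}
    - {"hand": 1,"dx": -2.48,"dy": 1.09,"dz": -1.39,"ax": 0.07,"ay": 0.31,"az": 1.66}
    - {"hand": 1,"dx": -2.44,"dy": 1.16,"dz": -1.41,"ax": 0.07,"ay": 0.31,"az": 1.66}
    - {"hand": 1,"dx": -2.39,"dy": 1.23,"dz": -1.42,"ax": 0.07,"ay": 0.31,"az": 1.66}

```text
time_s: 0.93
position: [0.3778, -0.3277, 0.1732]
tool_rot: [[-0.933, 0.28, 0.226], [-0.218, 0.062, -0.974], [-0.287, -0.958, 0.004]]
ft_force: [0.8, -0.1, 0.6]
grip_width: 0.0855
```

Request:
jog_arm:
  rows:
    - {"hand": 1,"dx": -2.35,"dy": 1.3,"dz": -1.44,"ax": 0.07,"ay": 0.31,"az": 1.66}
    - {"hand": 1,"dx": -2.3,"dy": 1.37,"dz": -1.45,"ax": 0.07,"ay": 0.31,"az": 1.66}
    - {"hand": 1,"dx": -2.25,"dy": 1.43,"dz": -1.46,"ax": 0.07,"ay": 0.31,"az": 1.66}
    - {"hand": 1,"dx": -2.2,"dy": 1.49,"dz": -1.48,"ax": 0.07,"ay": 0.31,"az": 1.66}
    - {"hand": 1,"dx": -2.15,"dy": 1.55,"dz": -1.49,"ax": 0.07,"ay": 0.31,"az": 1.66}

```text
time_s: 1.35
position: [0.4891, -0.2282, 0.1441]
tool_rot: [[-0.888, 0.414, 0.199], [-0.181, 0.084, -0.98], [-0.422, -0.906, -0.0]]
ft_force: [1.5, -0.5, 0.1]
grip_width: 0.0855
```

Request:
jog_arm:
  rows:
    - {"hand": 1}
    - {"hand": 1}
    - {"hand": 1}
    - {"hand": 1}
    - {"hand": 1}

```text
invalid input at $.rows[0]: expected keys hand, dx, dy, dz, ax, ay, az
```

```bash
python3 - <<'E'
from plan import *
H=local(TR,TY,(-.055,0,.08));R1=pose(TY,25); s=status.observe();print(s['position'],H-.071*R1[:,1],s['q'])
rows(H+.019*R1[:,1],R1,10,1)
E
```

```text
[ 0.48907629 -0.22819854  0.14408738] [ 0.48850062 -0.22924745  0.14434785] [-48.05854774  19.84550762  98.63003674  27.65512636  51.67864853
  14.95369331]
t 1.35 tot mm 89.4 deg 0.0 F [ 1.5 -0.5  0.1] grip 0.0855
{"hand":1,"dx":0.01,"dy":0.89,"dz":0.01,"ax":0.00,"ay":-0.00,"az":0.00}
{"hand":1,"dx":0.01,"dy":0.89,"dz":0.01,"ax":0.00,"ay":-0.00,"az":0.00}
{"hand":1,"dx":0.01,"dy":0.89,"dz":0.01,"ax":0.00,"ay":-0.00,"az":0.00}
{"hand":1,"dx":0.01,"dy":0.89,"dz":0.01,"ax":0.00,"ay":-0.00,"az":0.00}
{"hand":1,"dx":0.01,"dy":0.89,"dz":0.01,"ax":0.00,"ay":-0.00,"az":0.00}
{"hand":1,"dx":0.01,"dy":0.89,"dz":0.01,"ax":0.00,"ay":-0.00,"az":0.00}
{"hand":1,"dx":0.01,"dy":0.89,"dz":0.01,"ax":0.00,"ay":-0.00,"az":0.00}
{"hand":1,"dx":0.01,"dy":0.89,"dz":0.01,"ax":0.00,"ay":-0.00,"az":0.00}
{"hand":1,"dx":0.01,"dy":0.89,"dz":0.01,"ax":0.00,"ay":-0.00,"az":0.00}
{"hand":1,"dx":0.01,"dy":0.89,"dz":0.01,"ax":0.00,"ay":-0.00,"az":0.00}
```

Request:
jog_arm:
  rows:
    - {"hand": 1,"dx": 0.01,"dy": 1.11,"dz": 0.01,"ax": 0,"ay": 0,"az": 0}
    - {"hand": 1,"dx": 0.01,"dy": 1.11,"dz": 0.01,"ax": 0,"ay": 0,"az": 0}
    - {"hand": 1,"dx": 0.01,"dy": 1.11,"dz": 0.01,"ax": 0,"ay": 0,"az": 0}
    - {"hand": 1,"dx": 0.01,"dy": 1.11,"dz": 0.01,"ax": 0,"ay": 0,"az": 0}
    - {"hand": 1,"dx": 0.01,"dy": 1.11,"dz": 0.01,"ax": 0,"ay": 0,"az": 0}
  newtons: 120

```text
time_s: 1.77
position: [0.5111, -0.2254, 0.0931]
tool_rot: [[-0.889, 0.413, 0.2], [-0.181, 0.084, -0.98], [-0.421, -0.907, 0.0]]
ft_force: [0.3, -0.3, 0.2]
grip_width: 0.0854
```

Request:
jog_arm:
  rows:
    - {"hand": 1,"dx": 0.01,"dy": 1.11,"dz": 0.01,"ax": 0,"ay": 0,"az": 0}
    - {"hand": 1,"dx": 0.01,"dy": 1.11,"dz": 0.01,"ax": 0,"ay": 0,"az": 0}
    - {"hand": 1,"dx": 0.01,"dy": 1.11,"dz": 0.01,"ax": 0,"ay": 0,"az": 0}
    - {"hand": 0.5,"dx": 0,"dy": 0,"dz": 0,"ax": 0,"ay": 0,"az": 0}
    - {"hand": 0.2,"dx": 0,"dy": 0,"dz": 0,"ax": 0,"ay": 0,"az": 0}

```text
time_s: 2.18
position: [0.5244, -0.2227, 0.063]
tool_rot: [[-0.889, 0.412, 0.2], [-0.181, 0.085, -0.98], [-0.421, -0.907, -0.001]]
ft_force: [0.4, -0.6, -0.2]
grip_width: 0.0639
```

Request:
jog_arm:
  rows:
    - {"hand": 0,"dx": 0,"dy": 0,"dz": 0,"ax": 0,"ay": 0,"az": 0}
    - {"hand": 0,"dx": 0,"dy": 0,"dz": 0,"ax": 0,"ay": 0,"az": 0}
    - {"hand": 0,"dx": 0,"dy": 0,"dz": 0,"ax": 0,"ay": 0,"az": 0}
    - {"hand": 0,"dx": 0,"dy": 0,"dz": 0,"ax": 0,"ay": 0,"az": 0}
    - {"hand": 0,"dx": 0,"dy": 0,"dz": 0,"ax": 0,"ay": 0,"az": 0}

```text
time_s: 2.6
position: [0.5244, -0.2229, 0.0644]
tool_rot: [[-0.888, 0.414, 0.2], [-0.182, 0.083, -0.98], [-0.422, -0.907, 0.001]]
ft_force: [-2.4, 1.4, 6.6]
grip_width: 0.0163
```

Request:
jog_arm:
  rows:
    - {"hand": 0,"dx": 0,"dy": 0,"dz": 0,"ax": 0,"ay": 0,"az": 0}
    - {"hand": 0,"dx": 0,"dy": 0,"dz": 0,"ax": 0,"ay": 0,"az": 0}
    - {"hand": 0,"dx": 0,"dy": 0,"dz": 0,"ax": 0,"ay": 0,"az": 0}
    - {"hand": 0,"dx": 0,"dy": 0,"dz": 0,"ax": 0,"ay": 0,"az": 0}
    - {"hand": 0,"dx": 0,"dy": 0,"dz": 0,"ax": 0,"ay": 0,"az": 0}

```text
time_s: 3.02
position: [0.5245, -0.223, 0.0644]
tool_rot: [[-0.888, 0.414, 0.2], [-0.182, 0.083, -0.98], [-0.422, -0.907, 0.001]]
ft_force: [-2.8, 0.2, 6.0]
grip_width: 0.0162
```

```bash
python3 - <<'E'
from plan import *
H=local(TR,TY,(-.055,0,.08));R1=pose(TY,25); s=status.observe();print(s['position'],H+.019*R1[:,1],s['wrist_torque'])
p=np.array(s['position']);rows(p+[0,0,.1],np.array(s['tool_rot']),5,0)
a=imaging.get_image("scene"); crop("s",a[:,:,::-1],225,190,200,150,4,"pics/s1.png")
E
```

```text
[ 0.52446062 -0.22298409  0.06443355] [ 0.52577269 -0.22166436  0.06278015] [0.23730276 0.23611745 0.14269063]
t 3.0167 tot mm 100.0 deg 0.0 F [-2.8  0.2  6. ] grip 0.0162
{"hand":0,"dx":-0.84,"dy":-1.81,"dz":0,"ax":0.00,"ay":0.00,"az":0.00}
{"hand":0,"dx":-0.84,"dy":-1.81,"dz":0,"ax":0.00,"ay":0.00,"az":0.00}
{"hand":0,"dx":-0.84,"dy":-1.81,"dz":0,"ax":0.00,"ay":0.00,"az":0.00}
{"hand":0,"dx":-0.84,"dy":-1.81,"dz":0,"ax":0.00,"ay":0.00,"az":0.00}
{"hand":0,"dx":-0.84,"dy":-1.81,"dz":0,"ax":0.00,"ay":0.00,"az":0.00}
```

View pics/s1.png

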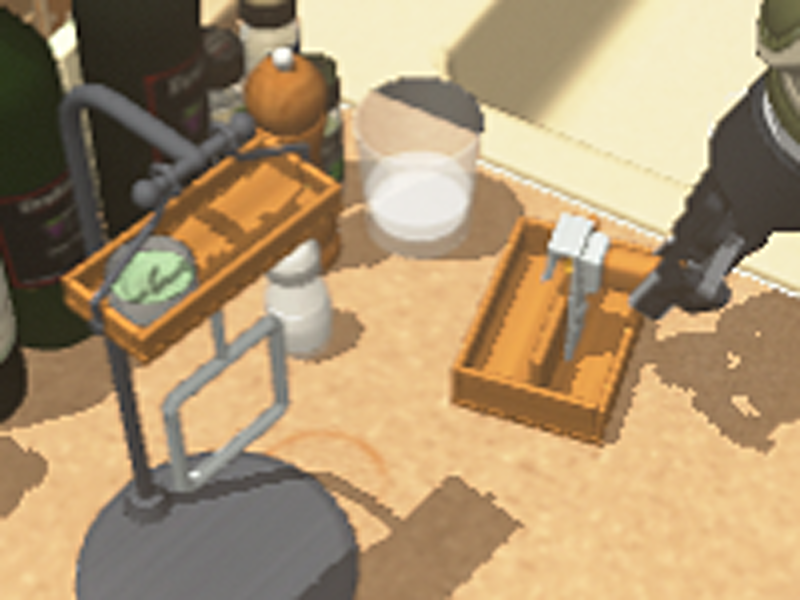

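Gripped on the handle, and the stand and other things are unmoved. Lifting next.

Request:
jog_arm:
  rows:
    - {"hand": 0,"dx": -0.6,"dy": -1.3,"dz": 0,"ax": 0,"ay": 0,"az": 0}
    - {"hand": 0,"dx": -0.84,"dy": -1.81,"dz": 0,"ax": 0,"ay": 0,"az": 0}
    - {"hand": 0,"dx": -0.84,"dy": -1.81,"dz": 0,"ax": 0,"ay": 0,"az": 0}
    - {"hand": 0,"dx": -0.84,"dy": -1.81,"dz": 0,"ax": 0,"ay": 0,"az": 0}
    - {"hand": 0,"dx": -0.6,"dy": -1.3,"dz": 0,"ax": 0,"ay": 0,"az": 0}

```text
time_s: 3.48
position: [0.5241, -0.2229, 0.1536]
tool_rot: [[-0.889, 0.413, 0.2], [-0.182, 0.083, -0.98], [-0.421, -0.907, 0.001]]
ft_force: [0.5, 0.6, -3.3]
grip_width: 0.0164
```

Request:
jog_arm:
  rows:
    - {"hand": 0,"dx": -0.2,"dy": -0.5,"dz": 0,"ax": 0,"ay": 0,"az": 0}
    - {"hand": 0,"dx": 0,"dy": 0,"dz": 0,"ax": 0,"ay": 0,"az": 0}
    - {"hand": 0,"dx": 0,"dy": 0,"dz": 0,"ax": 0,"ay": 0,"az": 0}
    - {"hand": 0,"dx": 0,"dy": 0,"dz": 0,"ax": 0,"ay": 0,"az": 0}
    - {"hand": 0,"dx": 0,"dy": 0,"dz": 0,"ax": 0,"ay": 0,"az": 0}

```text
time_s: 3.9
position: [0.5236, -0.2226, 0.1563]
tool_rot: [[-0.889, 0.411, 0.2], [-0.181, 0.085, -0.98], [-0.42, -0.907, -0.001]]
ft_force: [-0.2, 0.6, -2.1]
grip_width: 0.0162
```

```bash
python3 - <<'E'
from plan import *
s=status.observe();print(s['time_s'],s['position'],s['ft_force'],s['wrist_torque'],s['grip_width'])
a=imaging.get_image("scene"); crop("s",a[:,:,::-1],250,150,200,150,4,"pics/s2.png");cv2.imwrite("pics/s2f.png",a[:,:,::-1])
a=imaging.get_image("top"); crop("s",a[:,:,::-1],300,200,160,120,5,"pics/t2.png");cv2.imwrite("pics/t2f.png",a[:,:,::-1])
E
```

```text
3.9 [ 0.52363173 -0.22262889  0.15633024] [-0.17713806  0.58380461 -2.12006775] [-0.16319317  0.54536277  0.0044354 ] 0.01618342619930045
```

View pics/s2.png

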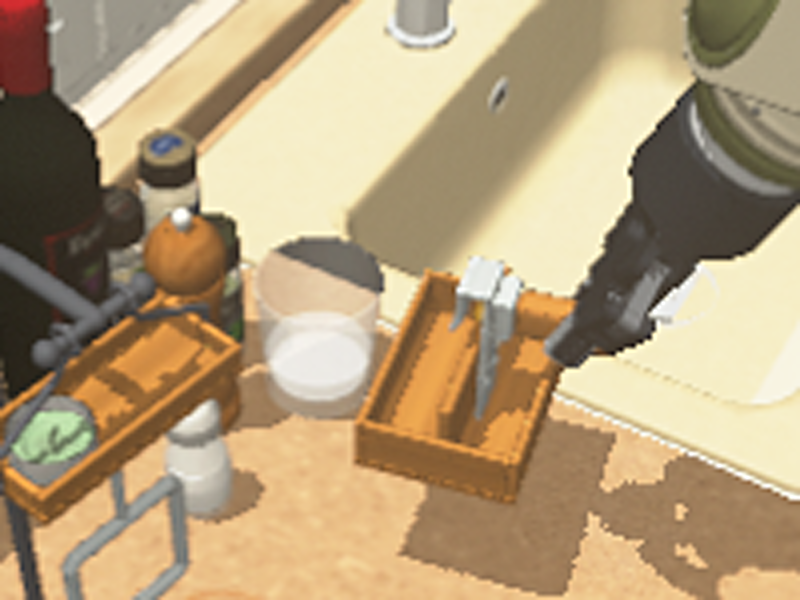

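View pics/t2.png

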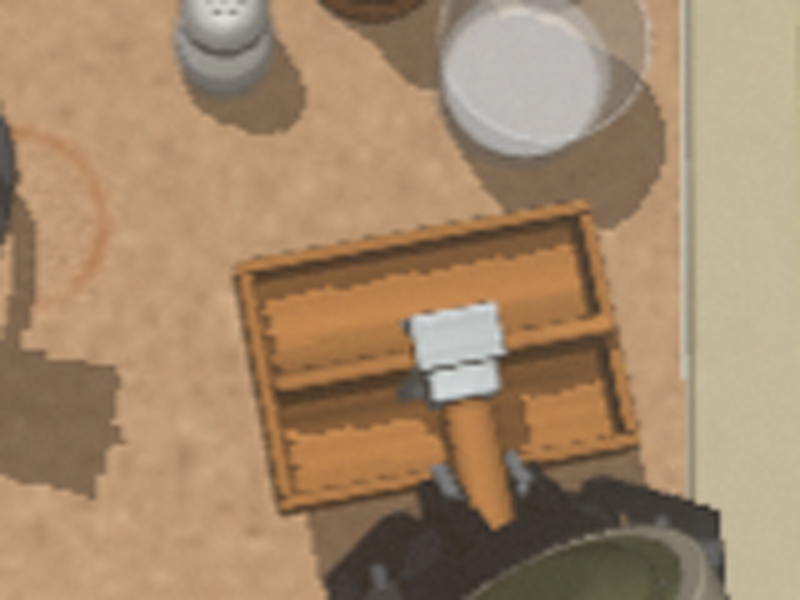

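```bash
cat > inhand.py <<'E'
from plan import *
from scipy.optimize import least_squares
def tf(v,L): return R.from_euler('zyx',v[3:]).apply(np.array(L,float))+v[:3]   # yaw,pitch,roll
def fit6(obs,x0):
    f=lambda v:np.concatenate([(proj(n,tf(v,L))-o).ravel() for n,L,o in obs])
    r=least_squares(f,x0);return r.x,r.fun.reshape(-1,2)
E
python3 - <<'E'
from inhand import *
C={'pp':(.046,.066,.034),'pm':(.046,-.066,.034),'mm':(-.046,-.066,.034),'mp':(-.046,.066,.034)}
t=lambda p:np.array(p,float)/5+[299.6,199.6]; s=lambda p:np.array(p,float)/4+[249.6,149.6]
obs=[("top",[C[k] for k in('pp','pm','mm','mp')],t([(235,268),(585,203),(637,440),(283,512)])),
("scene",[C['pp'],C['pm']],s([(360,425),(428,270)]))]
v,f=fit6(obs,[.57,-.21,.095,.2,0,0]);print(v[:3],np.degrees(v[3:]),f.round(1).tolist())
v,f=fit6(obs[:1],[.57,-.21,.095,.2,0,0]);print(v[:3],np.degrees(v[3:]),f.round(1).tolist())
S=status.observe();Rt=np.array(S['tool_rot']);print("lean",np.degrees(np.arcsin(Rt[2,0])),Rt)
# nominal prediction, rigid move from before
for pit in(0,3):
  v0=np.r_[.5718-.001,-.2123,.0919,np.radians([11.5,pit,0])]
  for n,L,o in obs: print(pit,(proj(n,tf(v0,L))-o).round(1).tolist())
E
```

```text
[ 0.5793636  -0.21180022  0.0811581 ] [ 13.20352048 -10.84064178   3.26619914] [[-0.1, -0.1], [0.5, -1.2], [-0.5, 0.6], [0.0, 0.4], [0.2, 0.1], [0.2, 0.1]]
[ 0.57302981 -0.21610155  0.07098898] [12.19450254  2.42682151 -3.07610481] [[0.1, 0.2], [-0.3, -0.3], [0.2, 0.4], [0.0, -0.3]]
lean -24.86258271876413 [[-8.89078655e-01  4.11798824e-01  1.99902162e-01]
 [-1.81015234e-01  8.48240667e-02 -9.79815474e-01]
 [-4.20443374e-01 -9.07318360e-01 -8.73406539e-04]]
0 [[-0.5, -0.6], [0.6, -0.0], [0.4, 2.1], [-1.0, 0.4]]
0 [[-0.2, -0.2], [1.2, -0.4]]
3 [[-0.5, -1.4], [0.4, -0.6], [0.5, 1.0], [-0.9, -0.8]]
3 [[-0.9, 0.0], [0.5, 0.3]]
```

```bash
cat >> plan.py <<'E'
def tcp(xo,yo,z,lean=25,up=UP):  # tray origin at stand-frame offset, tray height z
    o=local((up[0],up[1],0),UY,(xo,yo,0)); o[2]=z
    return local(o,UY,(-.0485,0,.0644)),pose(UY,lean)
E
python3 - <<'E'
from plan import *
p,r=tcp(-.11,0,.095);print(p); rows(p,r,15,0)
E
```

```text
[0.46766017 0.05775076 0.1594    ]
t 4.0 tot mm 286.1 deg 21.4 F [-0.6 -0.3 -2.2] grip 0.0164
{"hand":0,"dx":-0.01,"dy":-0.01,"dz":-1.91,"ax":0.61,"ay":1.29,"az":0.01}
{"hand":0,"dx":0.03,"dy":-0.03,"dz":-1.91,"ax":0.61,"ay":1.29,"az":0.01}
{"hand":0,"dx":0.07,"dy":-0.05,"dz":-1.91,"ax":0.61,"ay":1.29,"az":0.01}
{"hand":0,"dx":0.12,"dy":-0.07,"dz":-1.9,"ax":0.61,"ay":1.29,"az":0.01}
{"hand":0,"dx":0.16,"dy":-0.09,"dz":-1.9,"ax":0.61,"ay":1.29,"az":0.01}
{"hand":0,"dx":0.2,"dy":-0.11,"dz":-1.89,"ax":0.61,"ay":1.29,"az":0.01}
{"hand":0,"dx":0.24,"dy":-0.13,"dz":-1.89,"ax":0.61,"ay":1.29,"az":0.01}
{"hand":0,"dx":0.29,"dy":-0.15,"dz":-1.88,"ax":0.61,"ay":1.29,"az":0.01}
{"hand":0,"dx":0.33,"dy":-0.17,"dz":-1.87,"ax":0.61,"ay":1.29,"az":0.01}
{"hand":0,"dx":0.37,"dy":-0.19,"dz":-1.86,"ax":0.61,"ay":1.29,"az":0.01}
{"hand":0,"dx":0.41,"dy":-0.21,"dz":-1.85,"ax":0.61,"ay":1.29,"az":0.01}
{"hand":0,"dx":0.45,"dy":-0.23,"dz":-1.84,"ax":0.61,"ay":1.29,"az":0.01}
{"hand":0,"dx":0.5,"dy":-0.25,"dz":-1.82,"ax":0.61,"ay":1.29,"az":0.01}
{"hand":0,"dx":0.54,"dy":-0.27,"dz":-1.81,"ax":0.61,"ay":1.29,"az":0.01}
{"hand":0,"dx":0.58,"dy":-0.29,"dz":-1.79,"ax":0.61,"ay":1.29,"az":0.01}
```

Request:
jog_arm:
  rows:
    - {"hand": 0,"dx": -0.01,"dy": -0.01,"dz": -1.0,"ax": 0.61,"ay": 1.29,"az": 0.01}
    - {"hand": 0,"dx": 0.03,"dy": -0.03,"dz": -1.91,"ax": 0.61,"ay": 1.29,"az": 0.01}
    - {"hand": 0,"dx": 0.07,"dy": -0.05,"dz": -1.91,"ax": 0.61,"ay": 1.29,"az": 0.01}
    - {"hand": 0,"dx": 0.12,"dy": -0.07,"dz": -1.9,"ax": 0.61,"ay": 1.29,"az": 0.01}
    - {"hand": 0,"dx": 0.16,"dy": -0.09,"dz": -1.9,"ax": 0.61,"ay": 1.29,"az": 0.01}

```text
time_s: 4.42
position: [0.5066, -0.1374, 0.1577]
tool_rot: [[-0.904, 0.421, 0.075], [-0.068, 0.031, -0.997], [-0.422, -0.907, 0.0]]
ft_force: [0.4, -0.2, -3.8]
grip_width: 0.0163
```

Request:
jog_arm:
  rows:
    - {"hand": 0,"dx": 0.2,"dy": -0.11,"dz": -1.89,"ax": 0.61,"ay": 1.29,"az": 0.01}
    - {"hand": 0,"dx": 0.24,"dy": -0.13,"dz": -1.89,"ax": 0.61,"ay": 1.29,"az": 0.01}
    - {"hand": 0,"dx": 0.29,"dy": -0.15,"dz": -1.88,"ax": 0.61,"ay": 1.29,"az": 0.01}
    - {"hand": 0,"dx": 0.33,"dy": -0.17,"dz": -1.87,"ax": 0.61,"ay": 1.29,"az": 0.01}
    - {"hand": 0,"dx": 0.37,"dy": -0.19,"dz": -1.86,"ax": 0.61,"ay": 1.29,"az": 0.01}

```text
time_s: 4.83
position: [0.4879, -0.0437, 0.1585]
tool_rot: [[-0.905, 0.422, -0.049], [0.044, -0.022, -0.999], [-0.423, -0.906, 0.001]]
ft_force: [0.3, 0.6, -3.8]
grip_width: 0.0165
```

Request:
jog_arm:
  rows:
    - {"hand": 0,"dx": 0.41,"dy": -0.21,"dz": -1.85,"ax": 0.61,"ay": 1.29,"az": 0.01}
    - {"hand": 0,"dx": 0.45,"dy": -0.23,"dz": -1.84,"ax": 0.61,"ay": 1.29,"az": 0.01}
    - {"hand": 0,"dx": 0.5,"dy": -0.25,"dz": -1.82,"ax": 0.61,"ay": 1.29,"az": 0.01}
    - {"hand": 0,"dx": 0.54,"dy": -0.27,"dz": -1.81,"ax": 0.61,"ay": 1.29,"az": 0.01}
    - {"hand": 0,"dx": 0.58,"dy": -0.29,"dz": -1.79,"ax": 0.61,"ay": 1.29,"az": 0.01}

```text
time_s: 5.25
position: [0.4691, 0.0497, 0.1591]
tool_rot: [[-0.892, 0.417, -0.173], [0.156, -0.075, -0.985], [-0.423, -0.906, 0.002]]
ft_force: [-0.4, -0.2, -4.1]
grip_width: 0.0161
```

```bash
python3 - <<'E'
from plan import *
p,r=tcp(-.05,0,.095);print(p); rows(p,r,5,0)
E
```

```text
[0.52676673 0.04743502 0.1594    ]
t 5.25 tot mm 57.7 deg 0.1 F [-0.4 -0.2 -4.1] grip 0.0161
{"hand":0,"dx":-1.04,"dy":0.48,"dz":-0.16,"ax":-0.02,"ay":-0.00,"az":-0.01}
{"hand":0,"dx":-1.04,"dy":0.48,"dz":-0.15,"ax":-0.02,"ay":-0.00,"az":-0.01}
{"hand":0,"dx":-1.04,"dy":0.48,"dz":-0.15,"ax":-0.02,"ay":-0.00,"az":-0.01}
{"hand":0,"dx":-1.04,"dy":0.48,"dz":-0.15,"ax":-0.02,"ay":-0.00,"az":-0.01}
{"hand":0,"dx":-1.04,"dy":0.48,"dz":-0.15,"ax":-0.02,"ay":-0.00,"az":-0.01}
```

Request:
jog_arm:
  rows:
    - {"hand": 0,"dx": -1.04,"dy": 0.48,"dz": -0.16,"ax": 0,"ay": 0,"az": 0}
    - {"hand": 0,"dx": -1.04,"dy": 0.48,"dz": -0.15,"ax": 0,"ay": 0,"az": 0}
    - {"hand": 0,"dx": -1.04,"dy": 0.48,"dz": -0.15,"ax": 0,"ay": 0,"az": 0}
    - {"hand": 0,"dx": -1.04,"dy": 0.48,"dz": -0.15,"ax": 0,"ay": 0,"az": 0}
    - {"hand": 0,"dx": -1.04,"dy": 0.48,"dz": -0.15,"ax": 0,"ay": 0,"az": 0}

```text
time_s: 5.67
position: [0.5276, 0.0466, 0.1592]
tool_rot: [[-0.893, 0.416, -0.172], [0.155, -0.074, -0.985], [-0.423, -0.906, 0.002]]
ft_force: [0.5, -0.6, -2.7]
grip_width: 0.0164
```

Request:
jog_arm:
  rows:
    - {"hand": 0,"dx": 0,"dy": 0,"dz": 0,"ax": 0,"ay": 0,"az": 0}
    - {"hand": 0,"dx": 0,"dy": 0,"dz": 0,"ax": 0,"ay": 0,"az": 0}
    - {"hand": 0,"dx": 0,"dy": 0,"dz": 0,"ax": 0,"ay": 0,"az": 0}
    - {"hand": 0,"dx": 0,"dy": 0,"dz": 0,"ax": 0,"ay": 0,"az": 0}
    - {"hand": 0,"dx": 0,"dy": 0,"dz": 0,"ax": 0,"ay": 0,"az": 0}

```text
time_s: 6.08
position: [0.5268, 0.0464, 0.1597]
tool_rot: [[-0.893, 0.417, -0.172], [0.154, -0.075, -0.985], [-0.424, -0.906, 0.002]]
ft_force: [1.2, 0.2, -2.3]
grip_width: 0.0164
```

```bash
python3 - <<'E'
from plan import *
p,r=tcp(-.015,0,.095); rows(p,r,5,0)
a=imaging.get_image("scene"); crop("s",a[:,:,::-1],220,200,160,120,5,"pics/s3.png");cv2.imwrite("pics/s3f.png",a[:,:,::-1])
a=imaging.get_image("top"); crop("s",a[:,:,::-1],190,180,160,120,5,"pics/t3.png");cv2.imwrite("pics/t3f.png",a[:,:,::-1])
E
```

```text
t 6.0833 tot mm 34.8 deg 0.2 F [ 1.2  0.2 -2.3] grip 0.0164
{"hand":0,"dx":-0.63,"dy":0.3,"dz":-0.02,"ax":-0.02,"ay":0.02,"az":-0.01}
{"hand":0,"dx":-0.63,"dy":0.3,"dz":-0.02,"ax":-0.02,"ay":0.02,"az":-0.01}
{"hand":0,"dx":-0.63,"dy":0.3,"dz":-0.02,"ax":-0.02,"ay":0.02,"az":-0.01}
{"hand":0,"dx":-0.63,"dy":0.3,"dz":-0.02,"ax":-0.02,"ay":0.02,"az":-0.01}
{"hand":0,"dx":-0.63,"dy":0.3,"dz":-0.02,"ax":-0.02,"ay":0.02,"az":-0.01}
```

View pics/s3.png

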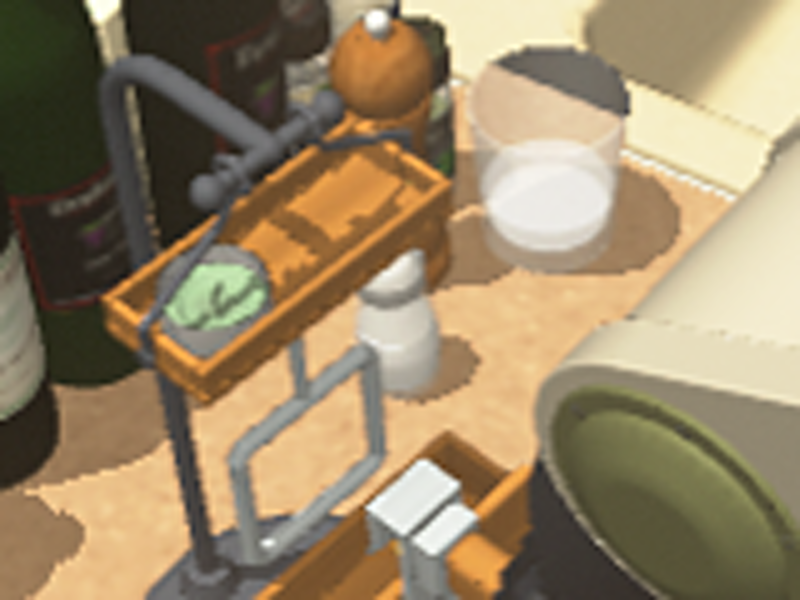

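View pics/t3.png

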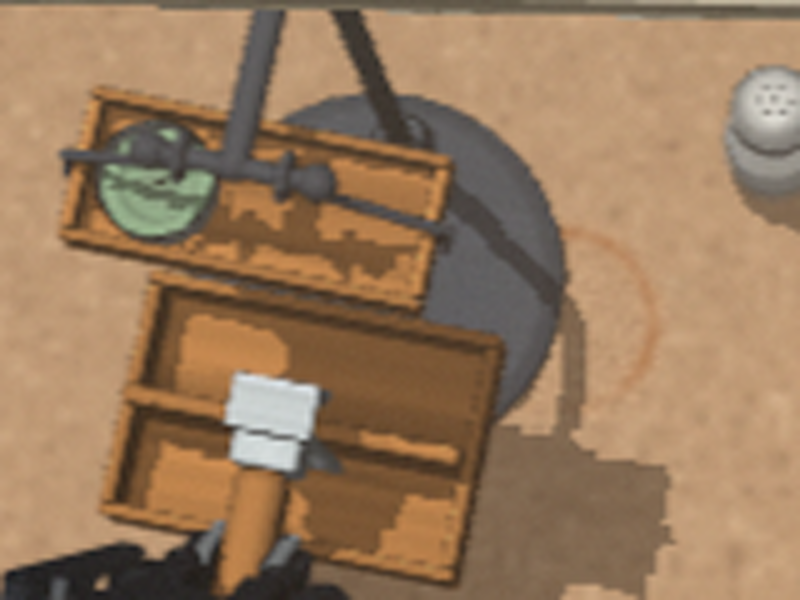

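```bash
python3 - <<'E'
from inhand import *
t=lambda p:np.array(p,float)/5+[189.6,179.6]; s=lambda p:np.array(p,float)/5+[219.6,199.6]
sg=[(1,1),(1,-1),(-1,-1),(-1,1)]
tr=t([(152,272),(502,340),(455,585),(102,512)]);ur=t([(97,88),(455,158),(422,310),(62,240)])
def f3(L,z,o):
    g=lambda v:(proj("top",tf(np.r_[v[:2],z,v[2],0,0],L))-o).ravel()
    r=least_squares(g,[.6,.03,-.17]);return r.x,r.fun.reshape(-1,2).round(1).tolist()
v,f=f3([(.046*a,.066*b,.034) for a,b in sg],.0955,tr);print("tray",v[:2],np.degrees(v[2]),f)
u,f=f3([(.025*a,.058*b,-.041) for a,b in sg],.335,ur);print("up",u[:2],np.degrees(u[2]),f)
print("tray in up",R.from_euler('z',-u[2]).apply(np.r_[v[:2]-u[:2],0]))
S=status.observe();p=np.array(S['position']);print("tcp in up",R.from_euler('z',9.9,degrees=True).apply(p-UP))
# scene: overlays of hook plate & loop
k=5;x0,y0=220,200;im=cv2.imread("pics/s3.png")
o=local((UP[0],UP[1],0),UY,(-.050,0,0));o[2]=.0953
def dr(P,col,c=True):
    q=((proj("scene",P)-[x0-.5,y0-.5])*k).astype(int);cv2.polylines(im,[q],c,col,1)
dr([local(o,UY,q) for q in((9.5e-3,.015,.099),(9.5e-3,-.015,.099),(-.0055,-.015,.099),(-.0055,.015,.099))],(0,255,0))
dr([local(o,UY,q) for q in((.046,.066,.034),(.046,-.066,.034),(-.046,-.066,.034))],(0,255,0),False)
z=.145
for w in(.029,.037):dr([local(UP,UY,q) for q in((0,w,z+.033-w),(0,-w,z+.033-w),(0,-w,z+.033+w),(0,w,z+.033+w))],(0,0,255))
cv2.imwrite("pics/s3o.png",im)
E
```

```text
tray [0.57511574 0.03542727] -9.413929403484525 [[0.3, -0.3], [0.6, -0.5], [-0.2, 0.0], [-0.8, 0.7]]
up [0.62404019 0.02984607] -9.750302004661016 [[-0.1, -0.1], [0.3, -0.3], [0.2, 0.3], [-0.4, 0.1]]
tray in up [-0.04916295 -0.00278501  0.        ]
tcp in up [-0.09806305 -0.00095618  0.15977585]
```

View pics/s3o.png

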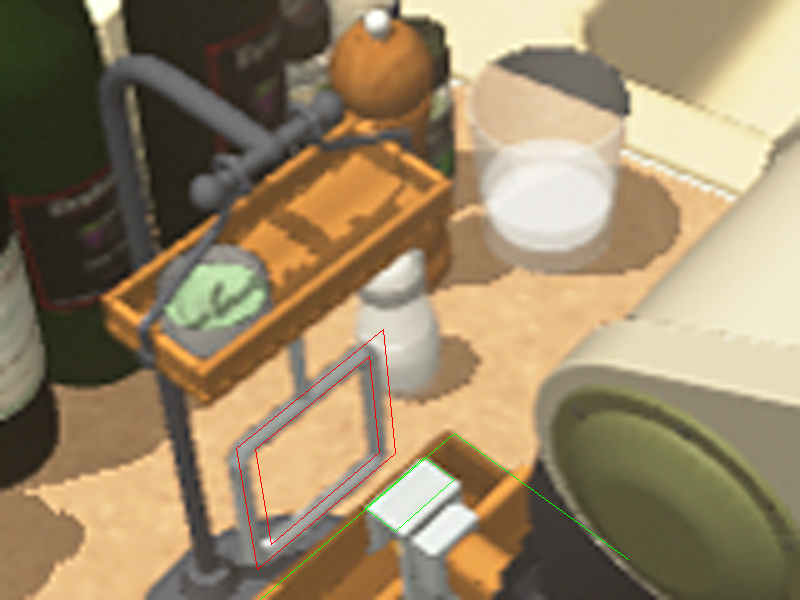

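Request:
jog_arm:
  rows:
    - {"hand": 0,"dx": -0.63,"dy": 0.3,"dz": -0.03,"ax": 0,"ay": 0,"az": 0}
    - {"hand": 0,"dx": -0.63,"dy": 0.3,"dz": -0.03,"ax": 0,"ay": 0,"az": 0}
    - {"hand": 0,"dx": -0.63,"dy": 0.3,"dz": -0.03,"ax": 0,"ay": 0,"az": 0}
    - {"hand": 0,"dx": -0.63,"dy": 0.3,"dz": -0.03,"ax": 0,"ay": 0,"az": 0}
    - {"hand": 0,"dx": -0.63,"dy": 0.3,"dz": -0.03,"ax": 0,"ay": 0,"az": 0}

```text
time_s: 6.6
position: [0.5629, 0.0417, 0.1594]
tool_rot: [[-0.892, 0.418, -0.172], [0.154, -0.075, -0.985], [-0.424, -0.906, 0.002]]
ft_force: [0.3, -0.2, -2.5]
grip_width: 0.0161
```

Request:
jog_arm:
  rows:
    - {"hand": 0,"dx": -0.27,"dy": 0.13,"dz": 0,"ax": 0,"ay": 0,"az": 0}
    - {"hand": 0,"dx": -0.27,"dy": 0.13,"dz": 0,"ax": 0,"ay": 0,"az": 0}
    - {"hand": 0,"dx": -0.27,"dy": 0.13,"dz": 0,"ax": 0,"ay": 0,"az": 0}
    - {"hand": 0,"dx": -0.27,"dy": 0.13,"dz": 0,"ax": 0,"ay": 0,"az": 0}
    - {"hand": 0,"dx": 0,"dy": 0,"dz": 0,"ax": 0,"ay": 0,"az": 0}

```text
time_s: 7.02
position: [0.5743, 0.0397, 0.1594]
tool_rot: [[-0.892, 0.418, -0.172], [0.154, -0.075, -0.985], [-0.424, -0.905, 0.002]]
ft_force: [0.2, -0.7, -2.1]
grip_width: 0.0165
```

Request:
jog_arm:
  rows:
    - {"hand": 0,"dx": 0,"dy": 0,"dz": 0,"ax": 0,"ay": 0,"az": 0}
    - {"hand": 0,"dx": 0,"dy": 0,"dz": 0,"ax": 0,"ay": 0,"az": 0}
    - {"hand": 0,"dx": 0,"dy": 0,"dz": 0,"ax": 0,"ay": 0,"az": 0}
    - {"hand": 0,"dx": 0,"dy": 0,"dz": 0,"ax": 0,"ay": 0,"az": 0}
    - {"hand": 0,"dx": 0,"dy": 0,"dz": 0,"ax": 0,"ay": 0,"az": 0}

```text
time_s: 7.43
position: [0.5737, 0.0399, 0.1594]
tool_rot: [[-0.892, 0.418, -0.171], [0.154, -0.075, -0.985], [-0.424, -0.906, 0.002]]
ft_force: [0.3, -0.5, -2.5]
grip_width: 0.0164
```

```bash
python3 - <<'E'
from plan import *
S=status.observe();p=np.array(S['position']);print("tcp in up",R.from_euler('z',9.9,degrees=True).apply(p-UP),S['ft_force'],S['wrist_torque'])
a=imaging.get_image("scene"); crop("s",a[:,:,::-1],220,200,160,120,5,"pics/s4.png");cv2.imwrite("pics/s4f.png",a[:,:,::-1])
E
```

```text
tcp in up [-0.05093652  0.00060688  0.15941298] [ 0.3155588  -0.51289419 -2.53258889] [ 0.09478503  0.58295337 -0.01981721]
```

View pics/s4.png

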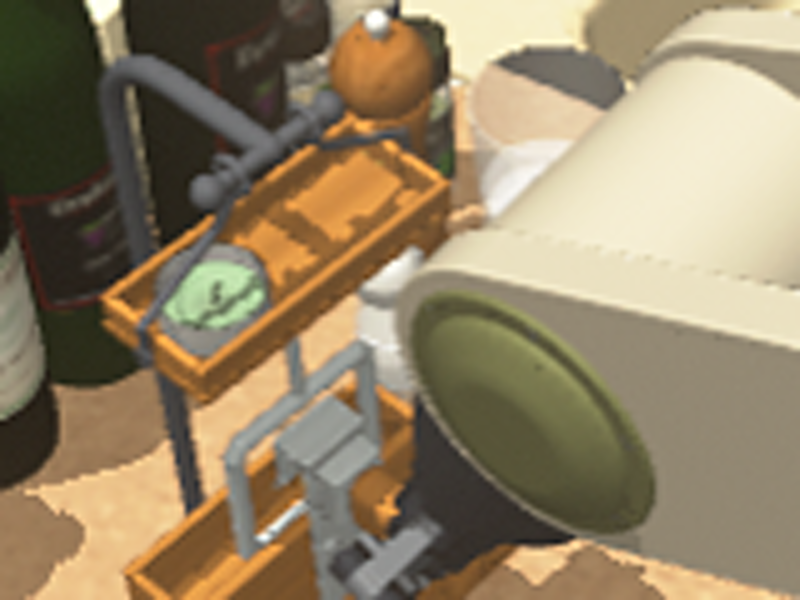

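Request:
jog_arm:
  rows:
    - {"hand": 0,"dx": 0.11,"dy": 0.23,"dz": 0,"ax": 0,"ay": 0,"az": 0}
    - {"hand": 0,"dx": 0.11,"dy": 0.23,"dz": 0,"ax": 0,"ay": 0,"az": 0}
    - {"hand": 0,"dx": 0.11,"dy": 0.23,"dz": 0,"ax": 0,"ay": 0,"az": 0}
    - {"hand": 0,"dx": 0.11,"dy": 0.23,"dz": 0,"ax": 0,"ay": 0,"az": 0}
    - {"hand": 0,"dx": 0.11,"dy": 0.23,"dz": 0,"ax": 0,"ay": 0,"az": 0}

```text
time_s: 7.9
position: [0.5737, 0.0398, 0.1462]
tool_rot: [[-0.892, 0.417, -0.171], [0.154, -0.075, -0.985], [-0.424, -0.906, 0.002]]
ft_force: [-0.7, -0.4, -3.4]
grip_width: 0.0167
```

Request:
jog_arm:
  rows:
    - {"hand": 0,"dx": 0.042,"dy": 0.09,"dz": 0,"ax": 0,"ay": 0,"az": 0}
    - {"hand": 0,"dx": 0.042,"dy": 0.09,"dz": 0,"ax": 0,"ay": 0,"az": 0}
    - {"hand": 0,"dx": 0.042,"dy": 0.09,"dz": 0,"ax": 0,"ay": 0,"az": 0}
    - {"hand": 0,"dx": 0.042,"dy": 0.09,"dz": 0,"ax": 0,"ay": 0,"az": 0}
    - {"hand": 0,"dx": 0.042,"dy": 0.09,"dz": 0,"ax": 0,"ay": 0,"az": 0}

```text
time_s: 8.32
position: [0.5737, 0.0398, 0.1417]
tool_rot: [[-0.892, 0.418, -0.171], [0.154, -0.075, -0.985], [-0.424, -0.906, 0.002]]
ft_force: [0.1, 0.8, -3.2]
grip_width: 0.0166
```

```bash
python3 - <<'E'
from plan import *
S=status.observe();p=np.array(S['position']);print("tcp in up",R.from_euler('z',9.9,degrees=True).apply(p-UP),S['ft_force'],S['wrist_torque'])
a=imaging.get_image("scene"); crop("s",a[:,:,::-1],240,240,100,75,8,"pics/s5.png")
E
```

```text
tcp in up [-0.05091282  0.00054787  0.14165195] [ 0.05463075  0.83390005 -3.19118609] [ 0.12546229  0.58174409 -0.0071246 ]
```

View pics/s5.png

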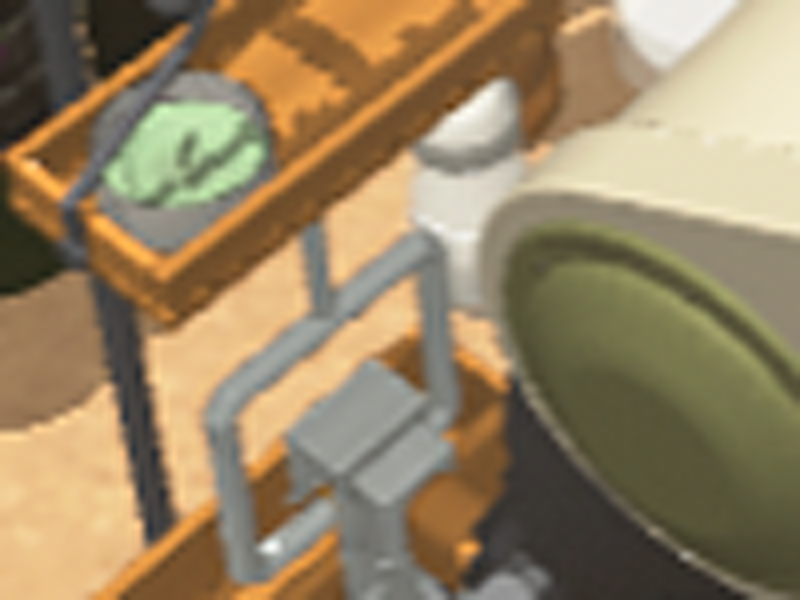

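Request:
jog_arm:
  rows:
    - {"hand": 0,"dx": 0.05,"dy": 0.11,"dz": 0,"ax": 0,"ay": 0,"az": 0}
    - {"hand": 0,"dx": 0.05,"dy": 0.11,"dz": 0,"ax": 0,"ay": 0,"az": 0}
    - {"hand": 0,"dx": 0.05,"dy": 0.11,"dz": 0,"ax": 0,"ay": 0,"az": 0}
    - {"hand": 0,"dx": 0.05,"dy": 0.11,"dz": 0,"ax": 0,"ay": 0,"az": 0}
    - {"hand": 0,"dx": 0.05,"dy": 0.11,"dz": 0,"ax": 0,"ay": 0,"az": 0}

```text
time_s: 8.78
position: [0.5738, 0.0398, 0.1355]
tool_rot: [[-0.892, 0.418, -0.171], [0.154, -0.075, -0.985], [-0.424, -0.906, 0.002]]
ft_force: [0.4, 0.5, -1.7]
grip_width: 0.016
```

```bash
python3 - <<'E'
from plan import *
S=status.observe();p=np.array(S['position']);print("tcp in up",R.from_euler('z',9.9,degrees=True).apply(p-UP),S['ft_force'],S['wrist_torque'])
a=imaging.get_image("scene"); crop("s",a[:,:,::-1],240,240,100,75,8,"pics/s6.png")
E
```

```text
tcp in up [-0.05086096  0.00052511  0.13548464] [ 0.39732879  0.45583799 -1.72133396] [0.09644198 0.39117453 0.06314898]
```

View pics/s6.png

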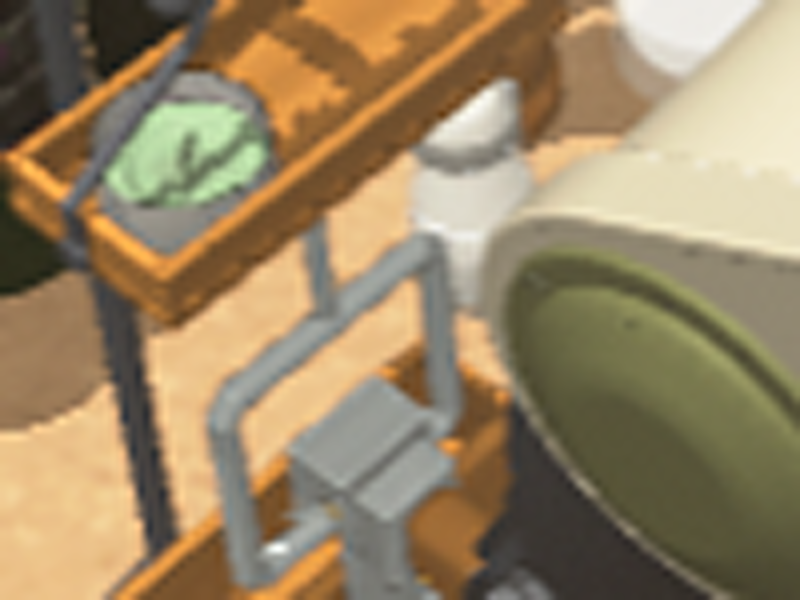

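Request:
jog_arm:
  rows:
    - {"hand": 0,"dx": 0.03,"dy": 0.065,"dz": 0,"ax": 0,"ay": 0,"az": 0}
    - {"hand": 0,"dx": 0.03,"dy": 0.065,"dz": 0,"ax": 0,"ay": 0,"az": 0}
    - {"hand": 0,"dx": 0.03,"dy": 0.065,"dz": 0,"ax": 0,"ay": 0,"az": 0}
    - {"hand": 0,"dx": 0,"dy": 0,"dz": 0,"ax": 0,"ay": 0,"az": 0}
    - {"hand": 0,"dx": 0,"dy": 0,"dz": 0,"ax": 0,"ay": 0,"az": 0}

```text
time_s: 9.25
position: [0.5738, 0.0398, 0.1334]
tool_rot: [[-0.892, 0.417, -0.172], [0.154, -0.075, -0.985], [-0.424, -0.906, 0.002]]
ft_force: [-0.2, 0.1, -1.9]
grip_width: 0.0164
```

```bash
cat > st.py <<'E'
from plan import *
S=status.observe();p=np.array(S['position']);print("tcp in up",R.from_euler('z',9.9,degrees=True).apply(p-UP).round(4),S['ft_force'].round(1),S['wrist_torque'].round(2),S['time_s'])
E
python3 st.py
```

```text
tcp in up [-0.0509  0.0005  0.1334] [-0.2  0.1 -1.9] [ 0.09  0.54 -0.01] 9.25
```

Request:
jog_arm:
  rows:
    - {"hand": 0,"dx": 0.03,"dy": 0.065,"dz": 0,"ax": 0,"ay": 0,"az": 0}
    - {"hand": 0,"dx": 0.03,"dy": 0.065,"dz": 0,"ax": 0,"ay": 0,"az": 0}
    - {"hand": 0,"dx": 0.03,"dy": 0.065,"dz": 0,"ax": 0,"ay": 0,"az": 0}
    - {"hand": 0,"dx": 0,"dy": 0,"dz": 0,"ax": 0,"ay": 0,"az": 0}
    - {"hand": 0,"dx": 0,"dy": 0,"dz": 0,"ax": 0,"ay": 0,"az": 0}

```text
time_s: 9.67
position: [0.5738, 0.0397, 0.1313]
tool_rot: [[-0.892, 0.418, -0.172], [0.154, -0.075, -0.985], [-0.424, -0.906, 0.002]]
ft_force: [0.6, -0.2, -2.3]
grip_width: 0.0162
```

```bash
python3 st.py
```

```text
tcp in up [-0.0508  0.0005  0.1313] [ 0.6 -0.2 -2.3] [0.09 0.48 0.01] 9.6667
```

Request:
jog_arm:
  rows:
    - {"hand": 0,"dx": 0.03,"dy": 0.065,"dz": 0,"ax": 0,"ay": 0,"az": 0}
    - {"hand": 0,"dx": 0.03,"dy": 0.065,"dz": 0,"ax": 0,"ay": 0,"az": 0}
    - {"hand": 0,"dx": 0.03,"dy": 0.065,"dz": 0,"ax": 0,"ay": 0,"az": 0}
    - {"hand": 0,"dx": 0,"dy": 0,"dz": 0,"ax": 0,"ay": 0,"az": 0}
    - {"hand": 0,"dx": 0,"dy": 0,"dz": 0,"ax": 0,"ay": 0,"az": 0}

```text
time_s: 10.08
position: [0.5747, 0.0396, 0.1303]
tool_rot: [[-0.891, 0.42, -0.171], [0.154, -0.075, -0.985], [-0.427, -0.904, 0.002]]
ft_force: [0.7, -0.7, 4.4]
grip_width: 0.0164
```

```bash
python3 st.py; python3 - <<'E'
from plan import *
a=imaging.get_image("scene"); crop("s",a[:,:,::-1],240,240,100,75,8,"pics/s7.png")
E
```

```text
tcp in up [-0.0499  0.0006  0.1303] [ 0.7 -0.7  4.4] [-0.08 -0.5  -0.06] 10.0833
```

View pics/s7.png

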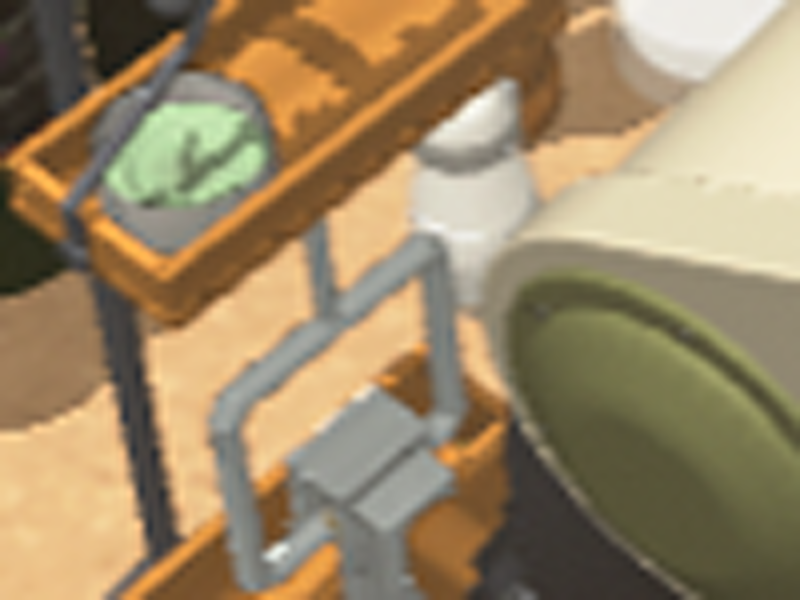

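The roller has met the bar at about 7 N, so I'm pressing on in small steps.

Request:
jog_arm:
  rows:
    - {"hand": 0,"dx": 0.02,"dy": 0.045,"dz": 0,"ax": 0,"ay": 0,"az": 0}
    - {"hand": 0,"dx": 0.02,"dy": 0.045,"dz": 0,"ax": 0,"ay": 0,"az": 0}
    - {"hand": 0,"dx": 0,"dy": 0,"dz": 0,"ax": 0,"ay": 0,"az": 0}
    - {"hand": 0,"dx": 0,"dy": 0,"dz": 0,"ax": 0,"ay": 0,"az": 0}
    - {"hand": 0,"dx": 0,"dy": 0,"dz": 0,"ax": 0,"ay": 0,"az": 0}

```text
time_s: 10.55
position: [0.5747, 0.0396, 0.1292]
tool_rot: [[-0.891, 0.42, -0.171], [0.154, -0.075, -0.985], [-0.427, -0.904, 0.002]]
ft_force: [0.2, -0.3, 5.5]
grip_width: 0.0162
```

```bash
python3 st.py
```

```text
tcp in up [-0.0499  0.0005  0.1292] [ 0.2 -0.3  5.5] [-0.05 -0.51 -0.01] 10.55
```

Request:
jog_arm:
  rows:
    - {"hand": 0,"dx": 0.02,"dy": 0.045,"dz": 0,"ax": 0,"ay": 0,"az": 0}
    - {"hand": 0,"dx": 0.02,"dy": 0.045,"dz": 0,"ax": 0,"ay": 0,"az": 0}
    - {"hand": 0,"dx": 0.02,"dy": 0.045,"dz": 0,"ax": 0,"ay": 0,"az": 0}
    - {"hand": 0,"dx": 0,"dy": 0,"dz": 0,"ax": 0,"ay": 0,"az": 0}
    - {"hand": 0,"dx": 0,"dy": 0,"dz": 0,"ax": 0,"ay": 0,"az": 0}

```text
time_s: 10.97
position: [0.5745, 0.0397, 0.1275]
tool_rot: [[-0.891, 0.419, -0.171], [0.154, -0.075, -0.985], [-0.426, -0.905, 0.002]]
ft_force: [-0.1, -0.4, 5.2]
grip_width: 0.0165
```

```bash
python3 st.py; python3 - <<'E'
from plan import *
a=imaging.get_image("scene"); crop("s",a[:,:,::-1],240,240,100,75,8,"pics/s8.png")
E
```

```text
tcp in up [-0.0502  0.0006  0.1275] [-0.1 -0.4  5.2] [-0.06 -0.5  -0.06] 10.9667
```

View pics/s8.png

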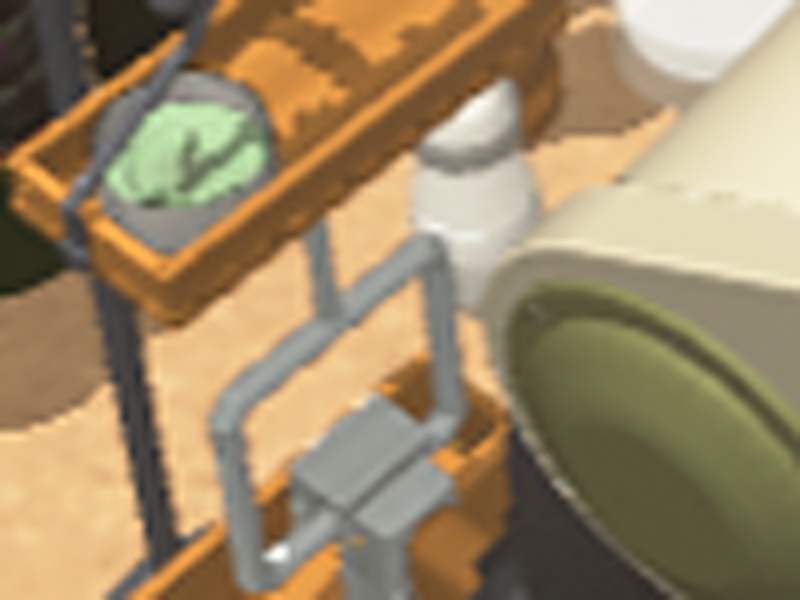

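Request:
jog_arm:
  rows:
    - {"hand": 0,"dx": 0.02,"dy": 0.045,"dz": 0,"ax": 0,"ay": 0,"az": 0}
    - {"hand": 0,"dx": 0.02,"dy": 0.045,"dz": 0,"ax": 0,"ay": 0,"az": 0}
    - {"hand": 0,"dx": 0,"dy": 0,"dz": 0,"ax": 0,"ay": 0,"az": 0}
    - {"hand": 0,"dx": 0,"dy": 0,"dz": 0,"ax": 0,"ay": 0,"az": 0}
    - {"hand": 0,"dx": 0,"dy": 0,"dz": 0,"ax": 0,"ay": 0,"az": 0}

```text
time_s: 11.43
position: [0.5737, 0.0398, 0.1256]
tool_rot: [[-0.893, 0.417, -0.172], [0.154, -0.075, -0.985], [-0.424, -0.906, 0.002]]
ft_force: [-0.4, 0.9, 3.3]
grip_width: 0.0159
```

```bash
python3 st.py
```

```text
tcp in up [-0.0509  0.0005  0.1256] [-0.4  0.9  3.3] [ 0.01 -0.23 -0.09] 11.4333
```

Request:
jog_arm:
  rows:
    - {"hand": 0,"dx": 0.02,"dy": 0.045,"dz": 0,"ax": 0,"ay": 0,"az": 0}
    - {"hand": 0,"dx": 0.02,"dy": 0.045,"dz": 0,"ax": 0,"ay": 0,"az": 0}
    - {"hand": 0,"dx": 0.02,"dy": 0.045,"dz": 0,"ax": 0,"ay": 0,"az": 0}
    - {"hand": 0,"dx": 0,"dy": 0,"dz": 0,"ax": 0,"ay": 0,"az": 0}
    - {"hand": 0,"dx": 0,"dy": 0,"dz": 0,"ax": 0,"ay": 0,"az": 0}

```text
time_s: 11.85
position: [0.5735, 0.0398, 0.1238]
tool_rot: [[-0.893, 0.416, -0.172], [0.154, -0.075, -0.985], [-0.423, -0.906, 0.002]]
ft_force: [0.4, -0.0, 0.4]
grip_width: 0.0166
```

```bash
python3 st.py; python3 - <<'E'
from plan import *
a=imaging.get_image("scene"); crop("s",a[:,:,::-1],240,240,100,75,8,"pics/s9.png")
E
```

```text
tcp in up [-0.0511  0.0005  0.1238] [ 0.4 -0.   0.4] [ 0.02  0.06 -0.02] 11.85
```

View pics/s9.png

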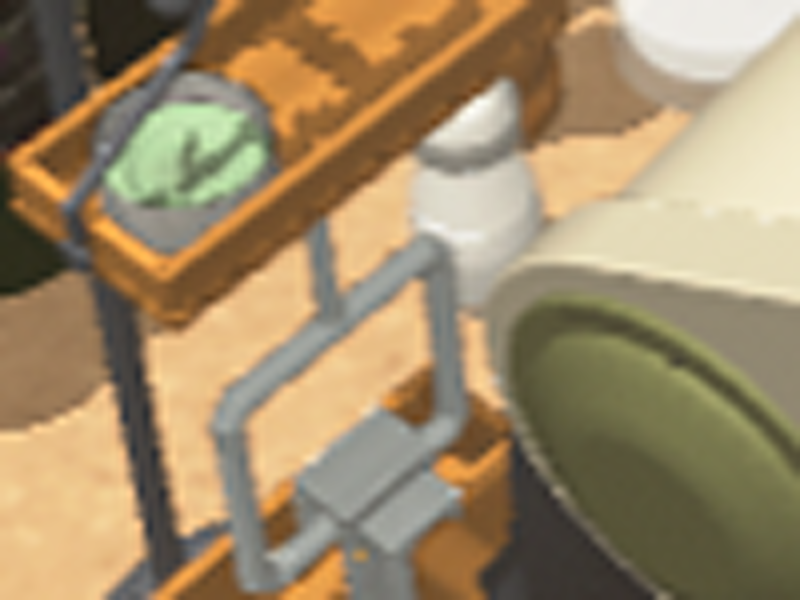

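Request:
jog_arm:
  rows:
    - {"hand": 0,"dx": 0.02,"dy": 0.045,"dz": 0,"ax": 0,"ay": 0,"az": 0}
    - {"hand": 0,"dx": 0.02,"dy": 0.045,"dz": 0,"ax": 0,"ay": 0,"az": 0}
    - {"hand": 0,"dx": 0.02,"dy": 0.045,"dz": 0,"ax": 0,"ay": 0,"az": 0}
    - {"hand": 0,"dx": 0,"dy": 0,"dz": 0,"ax": 0,"ay": 0,"az": 0}
    - {"hand": 0,"dx": 0,"dy": 0,"dz": 0,"ax": 0,"ay": 0,"az": 0}

```text
time_s: 12.32
position: [0.5737, 0.0398, 0.1225]
tool_rot: [[-0.893, 0.417, -0.171], [0.154, -0.075, -0.985], [-0.423, -0.906, 0.002]]
ft_force: [-0.6, 0.7, -0.6]
grip_width: 0.0164
```

```bash
python3 st.py
```

```text
tcp in up [-0.051   0.0005  0.1225] [-0.6  0.7 -0.6] [ 0.07  0.24 -0.09] 12.3167
```

Request:
jog_arm:
  rows:
    - {"hand": 0,"dx": 0.02,"dy": 0.045,"dz": 0,"ax": 0,"ay": 0,"az": 0}
    - {"hand": 0,"dx": 0.02,"dy": 0.045,"dz": 0,"ax": 0,"ay": 0,"az": 0}
    - {"hand": 0,"dx": 0,"dy": 0,"dz": 0,"ax": 0,"ay": 0,"az": 0}
    - {"hand": 0,"dx": 0,"dy": 0,"dz": 0,"ax": 0,"ay": 0,"az": 0}
    - {"hand": 0,"dx": 0,"dy": 0,"dz": 0,"ax": 0,"ay": 0,"az": 0}

```text
time_s: 12.73
position: [0.5737, 0.0397, 0.1215]
tool_rot: [[-0.893, 0.417, -0.171], [0.154, -0.075, -0.985], [-0.423, -0.906, 0.002]]
ft_force: [0.3, 0.5, -2.1]
grip_width: 0.0165
```

```bash
python3 st.py
```

```text
tcp in up [-0.051   0.0005  0.1215] [ 0.3  0.5 -2.1] [ 0.13  0.43 -0.07] 12.7333
```

Request:
jog_arm:
  rows:
    - {"hand": 0,"dx": 0.02,"dy": 0.045,"dz": 0,"ax": 0,"ay": 0,"az": 0}
    - {"hand": 0,"dx": 0.02,"dy": 0.045,"dz": 0,"ax": 0,"ay": 0,"az": 0}
    - {"hand": 0,"dx": 0,"dy": 0,"dz": 0,"ax": 0,"ay": 0,"az": 0}
    - {"hand": 0,"dx": 0,"dy": 0,"dz": 0,"ax": 0,"ay": 0,"az": 0}
    - {"hand": 0,"dx": 0,"dy": 0,"dz": 0,"ax": 0,"ay": 0,"az": 0}

```text
time_s: 13.15
position: [0.5738, 0.0397, 0.1206]
tool_rot: [[-0.893, 0.417, -0.171], [0.154, -0.075, -0.985], [-0.424, -0.906, 0.002]]
ft_force: [-0.5, 0.7, -3.7]
grip_width: 0.0164
```

```bash
python3 st.py
```

```text
tcp in up [-0.0509  0.0005  0.1206] [-0.5  0.7 -3.7] [ 0.12  0.49 -0.09] 13.15
```

Request:
jog_arm:
  rows:
    - {"hand": 0,"dx": 0.02,"dy": 0.045,"dz": 0,"ax": 0,"ay": 0,"az": 0}
    - {"hand": 0,"dx": 0.02,"dy": 0.045,"dz": 0,"ax": 0,"ay": 0,"az": 0}
    - {"hand": 0,"dx": 0,"dy": 0,"dz": 0,"ax": 0,"ay": 0,"az": 0}
    - {"hand": 0,"dx": 0,"dy": 0,"dz": 0,"ax": 0,"ay": 0,"az": 0}
    - {"hand": 0,"dx": 0,"dy": 0,"dz": 0,"ax": 0,"ay": 0,"az": 0}

```text
time_s: 13.57
position: [0.5737, 0.0397, 0.1195]
tool_rot: [[-0.893, 0.417, -0.171], [0.154, -0.075, -0.985], [-0.423, -0.906, 0.002]]
ft_force: [-0.4, 0.4, -4.2]
grip_width: 0.0161
```

```bash
python3 st.py
```

```text
tcp in up [-0.0509  0.0005  0.1195] [-0.4  0.4 -4.2] [ 0.11  0.67 -0.06] 13.5667
```

Request:
jog_arm:
  rows:
    - {"hand": 0,"dx": 0.02,"dy": 0.045,"dz": 0,"ax": 0,"ay": 0,"az": 0}
    - {"hand": 0,"dx": 0.02,"dy": 0.045,"dz": 0,"ax": 0,"ay": 0,"az": 0}
    - {"hand": 0,"dx": 0,"dy": 0,"dz": 0,"ax": 0,"ay": 0,"az": 0}
    - {"hand": 0,"dx": 0,"dy": 0,"dz": 0,"ax": 0,"ay": 0,"az": 0}
    - {"hand": 0,"dx": 0,"dy": 0,"dz": 0,"ax": 0,"ay": 0,"az": 0}

```text
time_s: 13.98
position: [0.5738, 0.0397, 0.1186]
tool_rot: [[-0.893, 0.417, -0.171], [0.154, -0.075, -0.985], [-0.424, -0.906, 0.002]]
ft_force: [-0.7, -0.8, -4.6]
grip_width: 0.017
```

```bash
python3 st.py
```

```text
tcp in up [-0.0508  0.0005  0.1186] [-0.7 -0.8 -4.6] [ 0.1   0.73 -0.05] 13.9833
```

Request:
jog_arm:
  rows:
    - {"hand": 0,"dx": 0.02,"dy": 0.045,"dz": 0,"ax": 0,"ay": 0,"az": 0}
    - {"hand": 0,"dx": 0.02,"dy": 0.045,"dz": 0,"ax": 0,"ay": 0,"az": 0}
    - {"hand": 0,"dx": 0.02,"dy": 0.045,"dz": 0,"ax": 0,"ay": 0,"az": 0}
    - {"hand": 0,"dx": 0,"dy": 0,"dz": 0,"ax": 0,"ay": 0,"az": 0}
    - {"hand": 0,"dx": 0,"dy": 0,"dz": 0,"ax": 0,"ay": 0,"az": 0}

```text
time_s: 14.4
position: [0.5742, 0.0397, 0.1175]
tool_rot: [[-0.892, 0.418, -0.171], [0.154, -0.075, -0.985], [-0.425, -0.905, 0.002]]
ft_force: [0.5, -0.2, -2.2]
grip_width: 0.0163
```

```bash
python3 st.py; python3 - <<'E'
from plan import *
a=imaging.get_image("scene"); crop("s",a[:,:,::-1],240,240,100,75,8,"pics/s10.png")
E
```

```text
tcp in up [-0.0505  0.0005  0.1175] [ 0.5 -0.2 -2.2] [0.11 0.5  0.02] 14.4
```

View pics/s10.png

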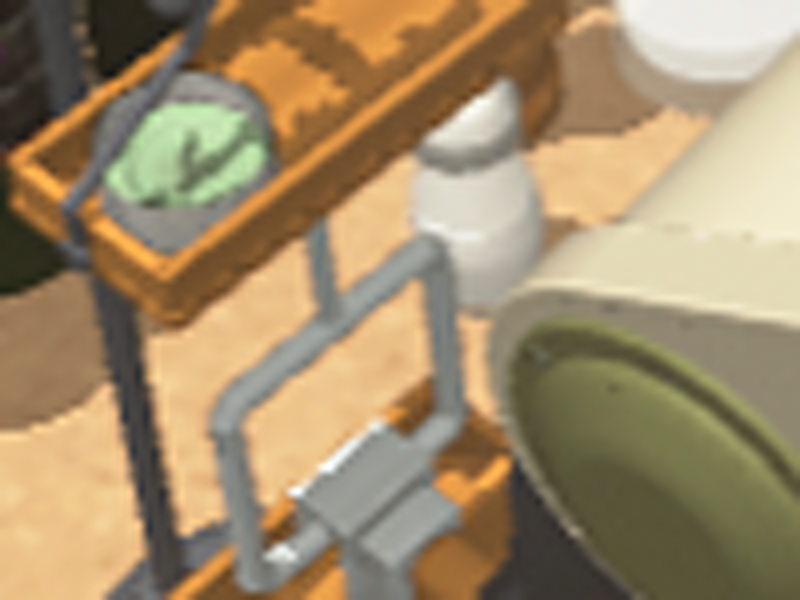

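Request:
jog_arm:
  rows:
    - {"hand": 0,"dx": 0.02,"dy": 0.045,"dz": 0,"ax": 0,"ay": 0,"az": 0}
    - {"hand": 0,"dx": 0,"dy": 0,"dz": 0,"ax": 0,"ay": 0,"az": 0}
    - {"hand": 0,"dx": 0,"dy": 0,"dz": 0,"ax": 0,"ay": 0,"az": 0}
    - {"hand": 0,"dx": 0,"dy": 0,"dz": 0,"ax": 0,"ay": 0,"az": 0}
    - {"hand": 0,"dx": 0,"dy": 0,"dz": 0,"ax": 0,"ay": 0,"az": 0}

```text
time_s: 14.87
position: [0.574, 0.0397, 0.1169]
tool_rot: [[-0.892, 0.418, -0.171], [0.154, -0.075, -0.985], [-0.424, -0.906, 0.002]]
ft_force: [-0.1, 0.4, -3.5]
grip_width: 0.0161
```

```bash
python3 st.py
```

```text
tcp in up [-0.0506  0.0005  0.1169] [-0.1  0.4 -3.5] [0.12 0.48 0.  ] 14.8667
```

Request:
jog_arm:
  rows:
    - {"hand": 0,"dx": 0.02,"dy": 0.045,"dz": 0,"ax": 0,"ay": 0,"az": 0}
    - {"hand": 0,"dx": 0,"dy": 0,"dz": 0,"ax": 0,"ay": 0,"az": 0}
    - {"hand": 0,"dx": 0.02,"dy": 0.045,"dz": 0,"ax": 0,"ay": 0,"az": 0}
    - {"hand": 0,"dx": 0,"dy": 0,"dz": 0,"ax": 0,"ay": 0,"az": 0}
    - {"hand": 0,"dx": 0,"dy": 0,"dz": 0,"ax": 0,"ay": 0,"az": 0}

```text
time_s: 15.28
position: [0.574, 0.0397, 0.1158]
tool_rot: [[-0.892, 0.417, -0.171], [0.154, -0.075, -0.985], [-0.424, -0.906, 0.002]]
ft_force: [-0.4, 0.3, -2.4]
grip_width: 0.0164
```

```bash
python3 st.py
```

```text
tcp in up [-0.0506  0.0005  0.1158] [-0.4  0.3 -2.4] [0.06 0.53 0.02] 15.2833
```

Request:
jog_arm:
  rows:
    - {"hand": 0,"dx": 0.02,"dy": 0.045,"dz": 0,"ax": 0,"ay": 0,"az": 0}
    - {"hand": 0,"dx": 0,"dy": 0,"dz": 0,"ax": 0,"ay": 0,"az": 0}
    - {"hand": 0,"dx": 0.02,"dy": 0.045,"dz": 0,"ax": 0,"ay": 0,"az": 0}
    - {"hand": 0,"dx": 0,"dy": 0,"dz": 0,"ax": 0,"ay": 0,"az": 0}
    - {"hand": 0,"dx": 0,"dy": 0,"dz": 0,"ax": 0,"ay": 0,"az": 0}

```text
time_s: 15.7
position: [0.5742, 0.0397, 0.1151]
tool_rot: [[-0.892, 0.418, -0.171], [0.154, -0.075, -0.985], [-0.425, -0.905, 0.002]]
ft_force: [-0.2, -0.0, -1.8]
grip_width: 0.0161
```

```bash
python3 st.py;  python3 - <<'E'
from plan import *
a=imaging.get_image("scene"); crop("s",a[:,:,::-1],240,240,100,75,8,"pics/s11.png")
E
```

```text
tcp in up [-0.0504  0.0005  0.1151] [-0.2 -0.  -1.8] [ 0.11  0.37 -0.  ] 15.7
```

View pics/s11.png

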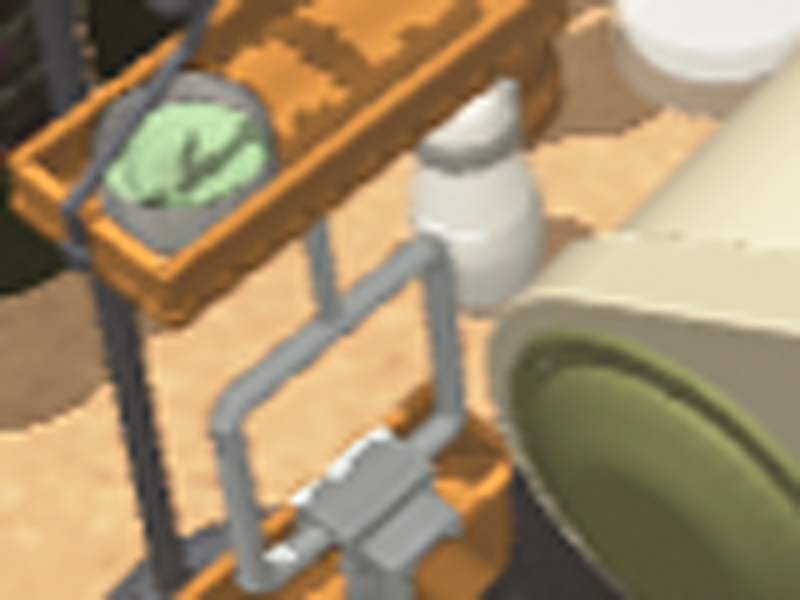

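Request:
jog_arm:
  rows:
    - {"hand": 0,"dx": 0.02,"dy": 0.045,"dz": 0,"ax": 0,"ay": 0,"az": 0}
    - {"hand": 0,"dx": 0,"dy": 0,"dz": 0,"ax": 0,"ay": 0,"az": 0}
    - {"hand": 0,"dx": 0,"dy": 0,"dz": 0,"ax": 0,"ay": 0,"az": 0}
    - {"hand": 0,"dx": 0,"dy": 0,"dz": 0,"ax": 0,"ay": 0,"az": 0}
    - {"hand": 0,"dx": 0,"dy": 0,"dz": 0,"ax": 0,"ay": 0,"az": 0}

```text
time_s: 16.17
position: [0.5744, 0.0396, 0.1148]
tool_rot: [[-0.892, 0.419, -0.171], [0.154, -0.075, -0.985], [-0.425, -0.905, 0.002]]
ft_force: [-0.3, 0.1, 2.3]
grip_width: 0.0162
```

```bash
python3 st.py
```

```text
tcp in up [-0.0502  0.0005  0.1148] [-0.3  0.1  2.3] [-0.01 -0.01 -0.01] 16.1667
```

The hook has seated: contact is stiff at about 5 N, and the travel since roller contact was 15.8 mm against about 15.7 mm expected. I'll relax slightly, then open.

Request:
jog_arm:
  rows:
    - {"hand": 0,"dx": -0.012,"dy": -0.027,"dz": 0,"ax": 0,"ay": 0,"az": 0}
    - {"hand": 0,"dx": 0,"dy": 0,"dz": 0,"ax": 0,"ay": 0,"az": 0}
    - {"hand": 0,"dx": 0,"dy": 0,"dz": 0,"ax": 0,"ay": 0,"az": 0}
    - {"hand": 0,"dx": 0,"dy": 0,"dz": 0,"ax": 0,"ay": 0,"az": 0}
    - {"hand": 0,"dx": 0,"dy": 0,"dz": 0,"ax": 0,"ay": 0,"az": 0}
  newtons: 20

```text
time_s: 16.58
position: [0.5742, 0.0396, 0.1148]
tool_rot: [[-0.892, 0.418, -0.172], [0.154, -0.075, -0.985], [-0.425, -0.905, 0.002]]
ft_force: [-0.4, 0.4, 2.3]
grip_width: 0.0165
```

```bash
python3 st.py
```

```text
tcp in up [-0.0504  0.0005  0.1148] [-0.4  0.4  2.3] [-0.03 -0.1  -0.06] 16.5833
```

Now opening gradually.

Request:
jog_arm:
  rows:
    - {"hand": 0.2,"dx": 0,"dy": 0,"dz": 0,"ax": 0,"ay": 0,"az": 0}
    - {"hand": 0.24,"dx": 0,"dy": 0,"dz": 0,"ax": 0,"ay": 0,"az": 0}
    - {"hand": 0.28,"dx": 0,"dy": 0,"dz": 0,"ax": 0,"ay": 0,"az": 0}
    - {"hand": 0.32,"dx": 0,"dy": 0,"dz": 0,"ax": 0,"ay": 0,"az": 0}
    - {"hand": 0.36,"dx": 0,"dy": 0,"dz": 0,"ax": 0,"ay": 0,"az": 0}

```text
time_s: 17.0
position: [0.5739, 0.0397, 0.1145]
tool_rot: [[-0.893, 0.417, -0.171], [0.154, -0.075, -0.985], [-0.424, -0.906, 0.002]]
ft_force: [0.2, 0.4, -0.1]
grip_width: 0.0308
```

Request:
jog_arm:
  rows:
    - {"hand": 0.4,"dx": 0,"dy": 0,"dz": 0,"ax": 0,"ay": 0,"az": 0}
    - {"hand": 0.45,"dx": 0,"dy": 0,"dz": 0,"ax": 0,"ay": 0,"az": 0}
    - {"hand": 0.5,"dx": 0,"dy": 0,"dz": 0,"ax": 0,"ay": 0,"az": 0}
    - {"hand": 0.5,"dx": 0,"dy": 0,"dz": 0,"ax": 0,"ay": 0,"az": 0}
    - {"hand": 0.5,"dx": 0,"dy": 0,"dz": 0,"ax": 0,"ay": 0,"az": 0}

```text
time_s: 17.42
position: [0.5741, 0.0397, 0.1147]
tool_rot: [[-0.892, 0.417, -0.171], [0.154, -0.075, -0.985], [-0.424, -0.906, 0.002]]
ft_force: [-0.9, 0.4, -0.2]
grip_width: 0.0428
```

```bash
python3 st.py;  python3 - <<'E'
from plan import *
a=imaging.get_image("scene"); crop("s",a[:,:,::-1],220,220,133,100,6,"pics/s12.png")
a=imaging.get_image("top"); crop("s",a[:,:,::-1],190,180,160,120,5,"pics/t12.png")
E
```

```text
tcp in up [-0.0506  0.0005  0.1147] [-0.9  0.4 -0.2] [0.03 0.21 0.03] 17.4167
```

View pics/s12.png

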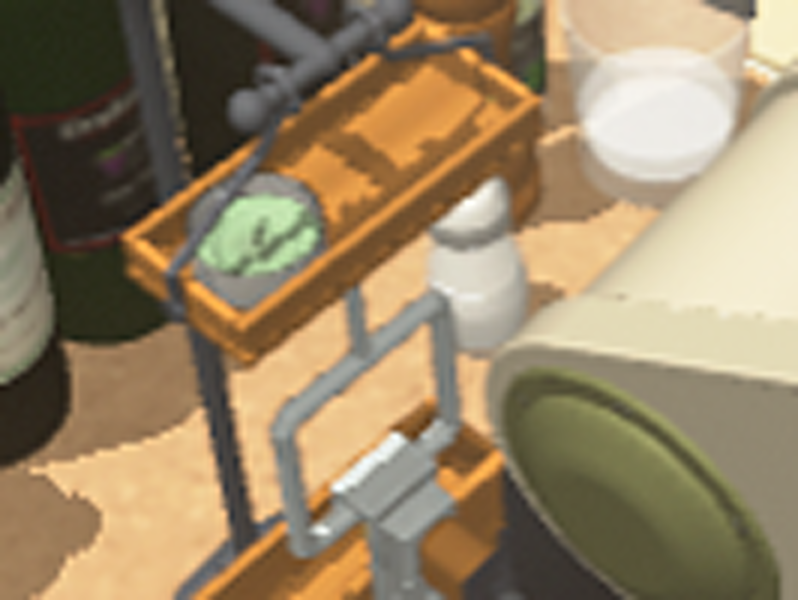

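View pics/t12.png

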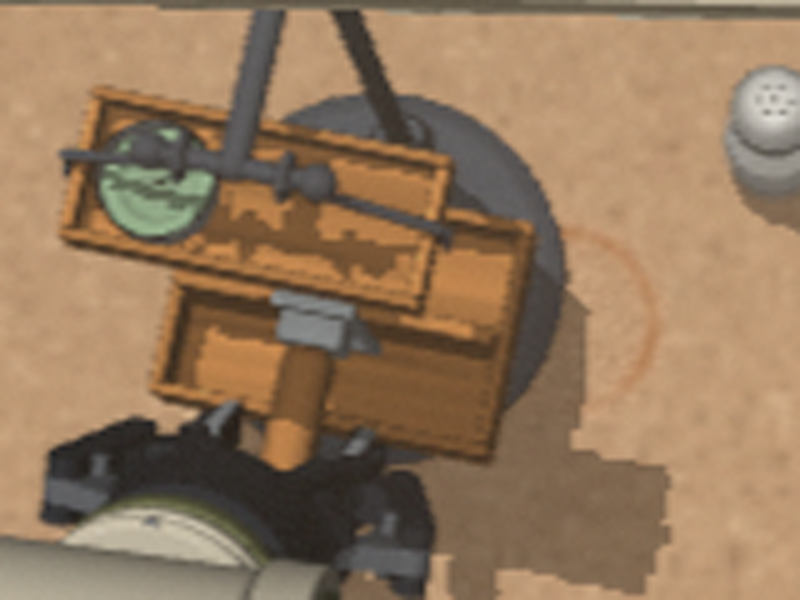

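The tray hangs and the fingers are clear of the handle on both sides. Retreating along the fingers.

Request:
jog_arm:
  rows:
    - {"hand": 0.5,"dx": 0,"dy": -0.3,"dz": 0,"ax": 0,"ay": 0,"az": 0}
    - {"hand": 0.5,"dx": 0,"dy": -0.5,"dz": 0,"ax": 0,"ay": 0,"az": 0}
    - {"hand": 0.5,"dx": 0,"dy": -0.7,"dz": 0,"ax": 0,"ay": 0,"az": 0}
    - {"hand": 0.5,"dx": 0,"dy": -0.9,"dz": 0,"ax": 0,"ay": 0,"az": 0}
    - {"hand": 0.5,"dx": 0,"dy": -1.0,"dz": 0,"ax": 0,"ay": 0,"az": 0}

```text
time_s: 17.93
position: [0.5595, 0.0423, 0.1464]
tool_rot: [[-0.892, 0.418, -0.171], [0.154, -0.075, -0.985], [-0.424, -0.906, 0.002]]
ft_force: [-1.1, 0.4, -0.1]
grip_width: 0.0425
```

Request:
jog_arm:
  rows:
    - {"hand": 0.5,"dx": 0.8,"dy": -1.5,"dz": 0,"ax": 0,"ay": 0,"az": 0}
    - {"hand": 0.5,"dx": 1,"dy": -1.5,"dz": 0,"ax": 0,"ay": 0,"az": 0}
    - {"hand": 0.5,"dx": 1,"dy": -1.5,"dz": 0,"ax": 0,"ay": 0,"az": 0}
    - {"hand": 0.5,"dx": 1,"dy": -1.5,"dz": 0,"ax": 0,"ay": 0,"az": 0}
    - {"hand": 0.5,"dx": 1,"dy": -1,"dz": 0,"ax": 0,"ay": 0,"az": 0}

```text
time_s: 18.35
position: [0.4869, 0.0551, 0.1904]
tool_rot: [[-0.891, 0.42, -0.171], [0.154, -0.075, -0.985], [-0.426, -0.905, 0.002]]
ft_force: [0.1, 0.2, -0.7]
grip_width: 0.0431
```

Request:
jog_arm:
  rows:
    - {"hand": 0.5,"dx": 2,"dy": -1,"dz": 0,"ax": 0,"ay": 0,"az": 0}
    - {"hand": 0.5,"dx": 2,"dy": -1,"dz": 0,"ax": 0,"ay": 0,"az": 0}
    - {"hand": 0.5,"dx": 2,"dy": -1,"dz": 0,"ax": 0,"ay": 0,"az": 0}
    - {"hand": 0.5,"dx": 1,"dy": -0.5,"dz": 0,"ax": 0,"ay": 0,"az": 0}
    - {"hand": 0.5,"dx": 0,"dy": 0,"dz": 0,"ax": 0,"ay": 0,"az": 0}

```text
time_s: 18.77
position: [0.409, 0.0687, 0.1912]
tool_rot: [[-0.892, 0.418, -0.171], [0.154, -0.075, -0.985], [-0.425, -0.905, 0.002]]
ft_force: [-0.8, 0.5, 1.0]
grip_width: 0.0427
```

```bash
python3 st.py;  python3 - <<'E'
from plan import *
a=imaging.get_image("scene"); crop("s",a[:,:,::-1],220,220,133,100,6,"pics/s13.png")
a=imaging.get_image("top"); crop("s",a[:,:,::-1],190,180,160,120,5,"pics/t13.png")
E
```

```text
tcp in up [-0.2182  0.0007  0.1912] [-0.8  0.5  1. ] [ 0.01  0.2  -0.01] 18.7667
```

View pics/s13.png

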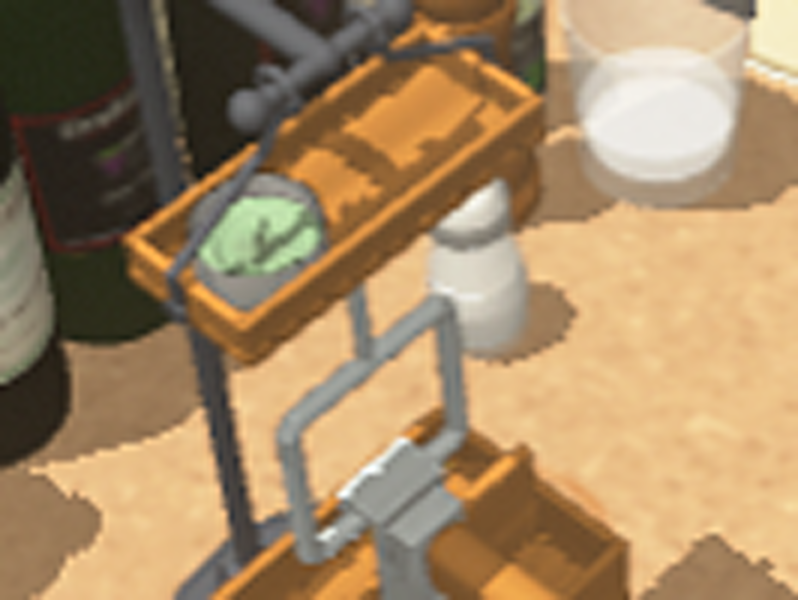

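View pics/t13.png

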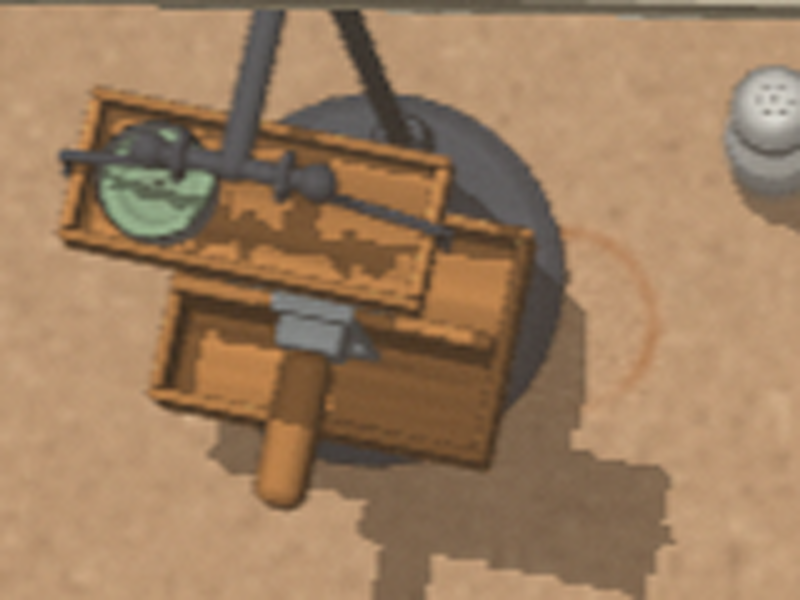

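Request:
jog_arm:
  rows:
    - {"hand": 0.5,"dx": 0,"dy": 0,"dz": 0,"ax": 0,"ay": 0,"az": 0}
    - {"hand": 0.5,"dx": 0,"dy": 0,"dz": 0,"ax": 0,"ay": 0,"az": 0}
    - {"hand": 0.5,"dx": 0,"dy": 0,"dz": 0,"ax": 0,"ay": 0,"az": 0}
    - {"hand": 0.5,"dx": 0,"dy": 0,"dz": 0,"ax": 0,"ay": 0,"az": 0}
    - {"hand": 0.5,"dx": 0,"dy": 0,"dz": 0,"ax": 0,"ay": 0,"az": 0}

```text
time_s: 19.28
position: [0.411, 0.0682, 0.1904]
tool_rot: [[-0.892, 0.417, -0.172], [0.154, -0.075, -0.985], [-0.424, -0.906, 0.002]]
ft_force: [-0.2, 0.1, 0.1]
grip_width: 0.0424
```

Request:
jog_arm:
  rows:
    - {"hand": 0.5,"dx": 0,"dy": 0,"dz": 0,"ax": 0,"ay": 0,"az": 0}
    - {"hand": 0.5,"dx": 0,"dy": 0,"dz": 0,"ax": 0,"ay": 0,"az": 0}
    - {"hand": 0.5,"dx": 0,"dy": 0,"dz": 0,"ax": 0,"ay": 0,"az": 0}
    - {"hand": 0.5,"dx": 0,"dy": 0,"dz": 0,"ax": 0,"ay": 0,"az": 0}
    - {"hand": 0.5,"dx": 0,"dy": 0,"dz": 0,"ax": 0,"ay": 0,"az": 0}

```text
time_s: 19.7
position: [0.4108, 0.0683, 0.1905]
tool_rot: [[-0.892, 0.418, -0.171], [0.154, -0.075, -0.985], [-0.424, -0.906, 0.002]]
ft_force: [0.5, 0.2, -0.2]
grip_width: 0.0429
```

Request:
jog_arm:
  rows:
    - {"hand": 0.5,"dx": 0,"dy": 0,"dz": 0,"ax": 0,"ay": 0,"az": 0}
    - {"hand": 0.5,"dx": 0,"dy": 0,"dz": 0,"ax": 0,"ay": 0,"az": 0}
    - {"hand": 0.5,"dx": 0,"dy": 0,"dz": 0,"ax": 0,"ay": 0,"az": 0}
    - {"hand": 0.5,"dx": 0,"dy": 0,"dz": 0,"ax": 0,"ay": 0,"az": 0}
    - {"hand": 0.5,"dx": 0,"dy": 0,"dz": 0,"ax": 0,"ay": 0,"az": 0}

```text
time_s: 20.12
position: [0.4108, 0.0683, 0.1905]
tool_rot: [[-0.892, 0.418, -0.171], [0.154, -0.075, -0.985], [-0.424, -0.906, 0.002]]
ft_force: [-0.6, -0.2, 0.3]
grip_width: 0.0429
```

```bash
python3 st.py;  python3 - <<'E'
from plan import *
im=[imaging.get_image("scene") for _ in range(6)]
a=im[-1]
print("motion",[int(cv2.absdiff(im[0],b)[200:360,200:400].max()) for b in im[1:]], cv2.absdiff(im[0][:,:,::-1].copy(),cv2.imread("pics/s13.png")) .shape if 0 else '')
x0,y0,k=220,220,5
b=cv2.resize(a[y0:y0+115,x0:x0+150,::-1],None,fx=k,fy=k,interpolation=cv2.INTER_CUBIC)
def dr(P,col,c=True):
    q=((proj("scene",P)-[x0-.5,y0-.5])*k).astype(int);cv2.polylines(b,[q],c,col,1)
for hz,col in((.1455,(0,255,0)),(.155,(0,0,255))):
    o=local((UP[0],UP[1],hz-.095),UY,(0,0.001,0))
    dr([local(o,UY,q) for q in((.046,.066,.034),(.046,-.066,.034),(-.046,-.066,.034),(-.046,.066,.034))],col)
    dr([local(o,UY,q) for q in((9.5e-3,.015,.099),(9.5e-3,-.015,.099),(-.0055,-.015,.099),(-.0055,.015,.099))],col)
cv2.imwrite("pics/s14.png",b)
t=imaging.get_image("top");cv2.imwrite("pics/t14f.png",t[:,:,::-1]);cv2.imwrite("pics/s14f.png",a[:,:,::-1])
E
```

```text
tcp in up [-0.2164  0.0006  0.1905] [-0.6 -0.2  0.3] [0.07 0.18 0.  ] 20.1167
motion [74, 80, 91, 116, 143]
```

View pics/s14.png

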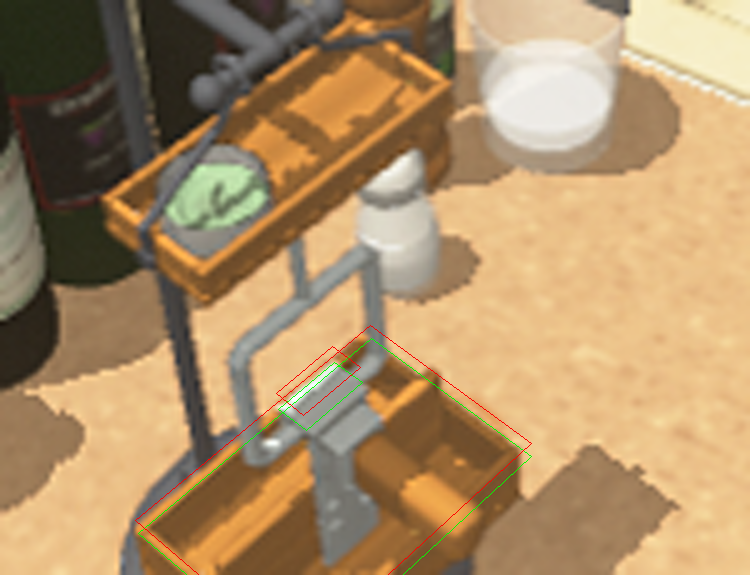

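View pics/t14f.png

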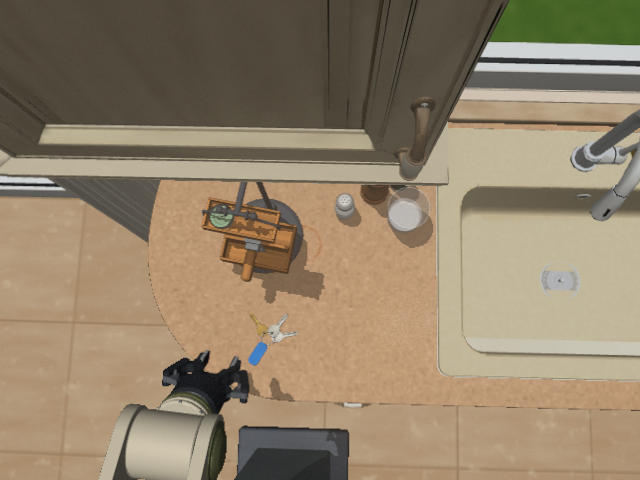

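The tray sits at the seated height, matching the green overlay, but it may still be swinging slightly. I'll wait and measure.

```bash
cat > sw.py <<'E'
from plan import *
im=[];ts=[]
for _ in range(16):
    ts.append(status.observe()['time_s']);im.append(cv2.cvtColor(imaging.get_image("scene"),cv2.COLOR_RGB2GRAY).astype(np.float32))
r=lambda a:a[325:355,245:330] if 0 else a[290:340,245:330]
u=lambda a:a[225:275,240:312]
print(ts[0],[tuple(np.round(cv2.phaseCorrelate(r(im[0]),r(b))[0],2)) for b in im[1:]])
print([tuple(np.round(cv2.phaseCorrelate(u(im[0]),u(b))[0],2)) for b in im[1:]])
E
python3 sw.py
```

```text
20.4667 [(np.float64(0.02), np.float64(0.15)), (np.float64(-0.02), np.float64(0.2)), (np.float64(0.0), np.float64(0.16)), (np.float64(0.0), np.float64(0.06)), (np.float64(-0.07), np.float64(-0.12)), (np.float64(-0.13), np.float64(-0.25)), (np.float64(-0.26), np.float64(-0.29)), (np.float64(-0.42), np.float64(-0.36)), (np.float64(-0.52), np.float64(-0.4)), (np.float64(-0.54), np.float64(-0.46)), (np.float64(-0.6), np.float64(-0.55)), (np.float64(-0.6), np.float64(-0.53)), (np.float64(-0.51), np.float64(-0.43)), (np.float64(-0.54), np.float64(-0.44)), (np.float64(-0.46), np.float64(-0.36))]
[(np.float64(0.01), np.float64(-0.05)), (np.float64(0.01), np.float64(-0.02)), (np.float64(0.02), np.float64(-0.02)), (np.float64(-0.0), np.float64(-0.03)), (np.float64(-0.05), np.float64(-0.02)), (np.float64(-0.08), np.float64(-0.11)), (np.float64(-0.08), np.float64(-0.11)), (np.float64(-0.13), np.float64(-0.13)), (np.float64(-0.13), np.float64(-0.16)), (np.float64(-0.14), np.float64(-0.15)), (np.float64(-0.13), np.float64(-0.15)), (np.float64(-0.12), np.float64(-0.14)), (np.float64(-0.13), np.float64(-0.16)), (np.float64(-0.13), np.float64(-0.14)), (np.float64(-0.09), np.float64(-0.09))]
```

```bash
python3 -c "
from rig import imaging
for _ in range(120): imaging.get_image('scene')"; python3 sw.py; python3 - <<'E'
from plan import *
a=imaging.get_image("scene");crop("s",a[:,:,::-1],220,220,150,112,5,"pics/s15.png")
E
```

```text
27.2667 [(np.float64(-0.02), np.float64(-0.02)), (np.float64(-0.03), np.float64(-0.07)), (np.float64(-0.01), np.float64(-0.03)), (np.float64(-0.05), np.float64(-0.08)), (np.float64(-0.09), np.float64(-0.13)), (np.float64(-0.1), np.float64(-0.17)), (np.float64(-0.12), np.float64(-0.17)), (np.float64(-0.13), np.float64(-0.12)), (np.float64(-0.13), np.float64(-0.15)), (np.float64(-0.13), np.float64(-0.16)), (np.float64(-0.08), np.float64(-0.13)), (np.float64(-0.07), np.float64(-0.07)), (np.float64(-0.04), np.float64(-0.03)), (np.float64(-0.03), np.float64(-0.01)), (np.float64(-0.04), np.float64(-0.07))]
[(np.float64(-0.0), np.float64(-0.02)), (np.float64(0.02), np.float64(-0.02)), (np.float64(0.01), np.float64(0.01)), (np.float64(-0.01), np.float64(0.02)), (np.float64(-0.02), np.float64(0.02)), (np.float64(0.02), np.float64(0.02)), (np.float64(0.03), np.float64(0.02)), (np.float64(0.03), np.float64(0.01)), (np.float64(0.04), np.float64(-0.01)), (np.float64(0.02), np.float64(-0.02)), (np.float64(0.03), np.float64(0.02)), (np.float64(0.0), np.float64(-0.01)), (np.float64(0.0), np.float64(-0.0)), (np.float64(0.01), np.float64(-0.01)), (np.float64(0.03), np.float64(0.01))]
```

View pics/s15.png

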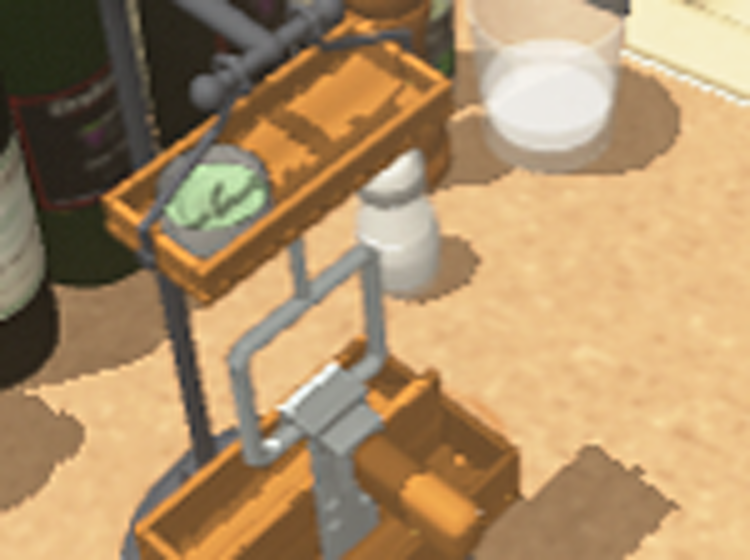

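The tray now hangs still at the seated height and close to level. The tealight is in place and nothing else has moved, so I'm handing in.

```bash
python3 -c "
from rig import job
print(job.close_job())"
```

```text
the job is handed in; nothing more can be done
None
```

I hung the lower tray on the loop under the upper tray and handed the job in at about 28 s. No verdict was reported.

**What I did**
- I gripped the handle with the wrist leaning back 25°, lifted the tray, and passed the hook through the loop.
- I pressed it down in steps of at most 0.7 mm from just above the bar. The spring roller met the bar at about 7 N, and the most I read was about 8 N.
- The force then fell and reversed as the bar passed the roller, which is the catch snapping under it. A stiff stop of about 5 N followed when the hook seated.
- I released the handle and backed the arm well clear.

**Last checks**
- **Height:** the tray matches the model at the seated height. From roller contact to the stop was 15.8 mm of travel, against about 15.7 mm expected.
- **Level and still:** in the last picture the tray looks level. A small swing of about 1 mm had died down to under 0.2 pixel.
- **Other things:** the tealight is still in the upper tray. The salt shaker, mill, tumbler and keys look undisturbed.

**What did not agree or could not be checked**
- **Bar height:** the camera put the bar's axis at about 0.145 m, while feeling for it gave about 0.1415 m. I relied on the felt stop.
- **Halfway point:** the distance from the force reversal to the stop was about 6.5 mm instead of the expected 9.5 mm.
- **Catch:** I could not read it directly. That it is out under the bar is inferred from the force pattern, the travel and the pictures.

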